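# Load the vacuum fixture with pierced brass plates for engraving

## Task

Set each pierced brass plate (there are two or three) flat into the pocket of its own carrier on the bench, and hang the fixture's dust cover on the hook stand by its handle. Once all plates are in carriers, put each loaded carrier fully down into a bay of the fixture, leaving a spare carrier on the bench, and only when all are in, throw the fixture's clamp lever all the way over. Leave the loupe and the jar alone.

Things in the scene. Friction and masses are not known exactly. Their poses are not given: they have to be found in the camera images.
- fixture: Grey vacuum fixture fixed to the bench: slab 124 (x) x 260 (y) x 12 mm with three like bays side by side along y, 88 mm apart, each to take one carrier lengthwise along x. Rails along both long edges and short blocks between the bays rise 14 mm above the bay floors (tops 26 mm above the bench). Origin: centre of its underside at bench height; z up.
- lever (a joint): Vacuum clamp lever of the fixture: hinge axis parallel to the fixture's y, 22 mm above the bench, 165 mm from the fixture's origin towards its -y. 0 = leaning 0.5 rad to the fixture's -x side (released), 1.0 rad = end stop, leaning 0.5 rad to +x (clamped). Stays where it is left; under 2 N at the tip moves it.
- lever_tip (a point): Centre of the black ball (26 mm diameter) at the end of the lever's 10 mm thick rod, 80 mm from the hinge axis; 92 mm above the bench at either end stop. The lever's base block is 70 x 50 x 25 mm (a hinge barrel reaches 35 mm high).
- cover: Dust cover lying on the fixture's rails over all bays: plate 124 (x) x 250 (y) x 4 mm, 0.2 to 0.35 kg. Origin: centre of its underside; z up. Hoop handle of 8 mm rod in its y-z plane: uprights at y = -42 and +42 mm, crossbar along y, its centre line 80 mm above the underside at the middle, sloping to 72 mm at its ends. On the crossbar's middle stands a black grip tab 12 (x) x 30 (y) mm, 83 to 123 mm above the underside.
- cover_bar (a point): Middle of the centre line of the cover's handle crossbar (radius 4 mm), under the grip tab.
- stand: Steel hook stand fixed to the bench: base 110 x 160 x 12 mm, post 16 mm thick rising 232 mm at the origin, and a level hook arm (8 mm rod, top at 224 mm) pointing along the stand's -x. It runs 118 mm from the post's axis, then turns up to a tip 126 mm out whose highest point is 240 mm above the bench. Origin: foot of the post at bench height; z up.
- hook_seat (a point): Point on top of the hook arm, 85 mm from the post's axis, 224 mm above the bench, where the cover's crossbar should rest. Axes as the stand's: the hook points to -x, so the crossbar must lie along y.
- bay_1 (a point): Centre of the floor of the bay at the fixture's -y end (next to the lever), 12 mm above the bench, axes as the fixture's. A bay is 104 (x) x 58 (y) mm in plan, 3 mm to spare all round a carrier. Its ends are closed by the rails; along its long sides the blocks reach in only to 39 mm from its middle, so the middle 78 mm is open for fingers.
- bay_2 (a point): Centre of the floor of the middle bay, 12 mm above the bench; same shape as bay_1.
- bay_3 (a point): Centre of the floor of the bay at the fixture's +y end, 12 mm above the bench; same shape as bay_1.
- carrier_a: Grey plastic carrier, one of three alike: block 98 (x) x 52 (y) x 32 mm, 0.16 to 0.26 kg, with a pocket 86 x 40 mm in its top, 8 mm deep (pocket floor 24 mm above the underside, black), walls 6 mm. Origin: centre of its underside; z up. It can be gripped across its 52 mm width, also when loaded.
- carrier_b: Grey plastic carrier, one of three alike: block 98 (x) x 52 (y) x 32 mm, 0.16 to 0.26 kg, with a pocket 86 x 40 mm in its top, 8 mm deep (pocket floor 24 mm above the underside, black), walls 6 mm. Origin: centre of its underside; z up. It can be gripped across its 52 mm width, also when loaded.
- carrier_c: Grey plastic carrier, one of three alike: block 98 (x) x 52 (y) x 32 mm, 0.16 to 0.26 kg, with a pocket 86 x 40 mm in its top, 8 mm deep (pocket floor 24 mm above the underside, black), walls 6 mm. Origin: centre of its underside; z up. It can be gripped across its 52 mm width, also when loaded.
- plate_a: Pierced brass plate, one of two or three alike (absent ones read None): 80 (x) x 34 (y) x 6 mm, 0.13 to 0.2 kg, with an upright lug 20 (x) x 14 (y) mm at its centre whose top is 38 mm above the plate's underside. Origin: centre of its underside; z up. It drops into a carrier's pocket either way round with 3 mm to spare on every side.
- plate_b: Pierced brass plate, one of two or three alike (absent ones read None): 80 (x) x 34 (y) x 6 mm, 0.13 to 0.2 kg, with an upright lug 20 (x) x 14 (y) mm at its centre whose top is 38 mm above the plate's underside. Origin: centre of its underside; z up. It drops into a carrier's pocket either way round with 3 mm to spare on every side.
- plate_c: Pierced brass plate, one of two or three alike (absent ones read None): 80 (x) x 34 (y) x 6 mm, 0.13 to 0.2 kg, with an upright lug 20 (x) x 14 (y) mm at its centre whose top is 38 mm above the plate's underside. Origin: centre of its underside; z up. It drops into a carrier's pocket either way round with 3 mm to spare on every side.
- loupe: Bystander: black eye loupe, 48 mm high and 48 mm across, standing on the bench near the fixture; leave alone. Origin: centre of its underside.
- jar: Bystander: amber glass jar, 75 mm high and 56 mm across, standing on the bench near the fixture; leave alone. Origin: centre of its underside.

How it is judged:
On the way, in this order (a step that is already met when the one before it is completed fails the run):
1. every plate lies in the pocket of a carrier while these carriers stand on the bench (((z of plate_a in the frame of carrier_a between 0.02 and 0.028 m and x of plate_a in the frame of carrier_a between -0.006 and 0.006 m and y of plate_a in the frame of carrier_a between -0.006 and 0.006 m and angle between the z axis of plate_a and the z axis of carrier_a, either way round below 0.1 rad and height (world z) of carrier_a below 0.006 m and angle between carrier_a's own z axis and vertical below 0.1 rad) or (z of plate_a in the frame of carrier_b between 0.02 and 0.028 m and x of plate_a in the frame of carrier_b between -0.006 and 0.006 m and y of plate_a in the frame of carrier_b between -0.006 and 0.006 m and angle between the z axis of plate_a and the z axis of carrier_b, either way round below 0.1 rad and height (world z) of carrier_b below 0.006 m and angle between carrier_b's own z axis and vertical below 0.1 rad) or (z of plate_a in the frame of carrier_c between 0.02 and 0.028 m and x of plate_a in the frame of carrier_c between -0.006 and 0.006 m and y of plate_a in the frame of carrier_c between -0.006 and 0.006 m and angle between the z axis of plate_a and the z axis of carrier_c, either way round below 0.1 rad and height (world z) of carrier_c below 0.006 m and angle between carrier_c's own z axis and vertical below 0.1 rad)) and ((z of plate_b in the frame of carrier_a between 0.02 and 0.028 m and x of plate_b in the frame of carrier_a between -0.006 and 0.006 m and y of plate_b in the frame of carrier_a between -0.006 and 0.006 m and angle between the z axis of plate_b and the z axis of carrier_a, either way round below 0.1 rad and height (world z) of carrier_a below 0.006 m and angle between carrier_a's own z axis and vertical below 0.1 rad) or (z of plate_b in the frame of carrier_b between 0.02 and 0.028 m and x of plate_b in the frame of carrier_b between -0.006 and 0.006 m and y of plate_b in the frame of carrier_b between -0.006 and 0.006 m and angle between the z axis of plate_b and the z axis of carrier_b, either way round below 0.1 rad and height (world z) of carrier_b below 0.006 m and angle between carrier_b's own z axis and vertical below 0.1 rad) or (z of plate_b in the frame of carrier_c between 0.02 and 0.028 m and x of plate_b in the frame of carrier_c between -0.006 and 0.006 m and y of plate_b in the frame of carrier_c between -0.006 and 0.006 m and angle between the z axis of plate_b and the z axis of carrier_c, either way round below 0.1 rad and height (world z) of carrier_c below 0.006 m and angle between carrier_c's own z axis and vertical below 0.1 rad)) and ((z of plate_c in the frame of carrier_a between 0.02 and 0.028 m and x of plate_c in the frame of carrier_a between -0.006 and 0.006 m and y of plate_c in the frame of carrier_a between -0.006 and 0.006 m and angle between the z axis of plate_c and the z axis of carrier_a, either way round below 0.1 rad and height (world z) of carrier_a below 0.006 m and angle between carrier_a's own z axis and vertical below 0.1 rad) or (z of plate_c in the frame of carrier_b between 0.02 and 0.028 m and x of plate_c in the frame of carrier_b between -0.006 and 0.006 m and y of plate_c in the frame of carrier_b between -0.006 and 0.006 m and angle between the z axis of plate_c and the z axis of carrier_b, either way round below 0.1 rad and height (world z) of carrier_b below 0.006 m and angle between carrier_b's own z axis and vertical below 0.1 rad) or (z of plate_c in the frame of carrier_c between 0.02 and 0.028 m and x of plate_c in the frame of carrier_c between -0.006 and 0.006 m and y of plate_c in the frame of carrier_c between -0.006 and 0.006 m and angle between the z axis of plate_c and the z axis of carrier_c, either way round below 0.1 rad and height (world z) of carrier_c below 0.006 m and angle between carrier_c's own z axis and vertical below 0.1 rad))), for 0.2 s.
2. every plate is in a carrier that is down in a bay of the fixture (((z of plate_a in the frame of carrier_a between 0.02 and 0.028 m and x of plate_a in the frame of carrier_a between -0.006 and 0.006 m and y of plate_a in the frame of carrier_a between -0.006 and 0.006 m and angle between the z axis of plate_a and the z axis of carrier_a, either way round below 0.1 rad and z of carrier_a in the frame of fixture between 0.008 and 0.016 m and angle between the x axis of carrier_a and the x axis of fixture, either way round below 0.15 rad and (horizontal distance between carrier_a and bay_1 below 0.007 m or horizontal distance between carrier_a and bay_2 below 0.007 m or horizontal distance between carrier_a and bay_3 below 0.007 m)) or (z of plate_a in the frame of carrier_b between 0.02 and 0.028 m and x of plate_a in the frame of carrier_b between -0.006 and 0.006 m and y of plate_a in the frame of carrier_b between -0.006 and 0.006 m and angle between the z axis of plate_a and the z axis of carrier_b, either way round below 0.1 rad and z of carrier_b in the frame of fixture between 0.008 and 0.016 m and angle between the x axis of carrier_b and the x axis of fixture, either way round below 0.15 rad and (horizontal distance between carrier_b and bay_1 below 0.007 m or horizontal distance between carrier_b and bay_2 below 0.007 m or horizontal distance between carrier_b and bay_3 below 0.007 m)) or (z of plate_a in the frame of carrier_c between 0.02 and 0.028 m and x of plate_a in the frame of carrier_c between -0.006 and 0.006 m and y of plate_a in the frame of carrier_c between -0.006 and 0.006 m and angle between the z axis of plate_a and the z axis of carrier_c, either way round below 0.1 rad and z of carrier_c in the frame of fixture between 0.008 and 0.016 m and angle between the x axis of carrier_c and the x axis of fixture, either way round below 0.15 rad and (horizontal distance between carrier_c and bay_1 below 0.007 m or horizontal distance between carrier_c and bay_2 below 0.007 m or horizontal distance between carrier_c and bay_3 below 0.007 m))) and ((z of plate_b in the frame of carrier_a between 0.02 and 0.028 m and x of plate_b in the frame of carrier_a between -0.006 and 0.006 m and y of plate_b in the frame of carrier_a between -0.006 and 0.006 m and angle between the z axis of plate_b and the z axis of carrier_a, either way round below 0.1 rad and z of carrier_a in the frame of fixture between 0.008 and 0.016 m and angle between the x axis of carrier_a and the x axis of fixture, either way round below 0.15 rad and (horizontal distance between carrier_a and bay_1 below 0.007 m or horizontal distance between carrier_a and bay_2 below 0.007 m or horizontal distance between carrier_a and bay_3 below 0.007 m)) or (z of plate_b in the frame of carrier_b between 0.02 and 0.028 m and x of plate_b in the frame of carrier_b between -0.006 and 0.006 m and y of plate_b in the frame of carrier_b between -0.006 and 0.006 m and angle between the z axis of plate_b and the z axis of carrier_b, either way round below 0.1 rad and z of carrier_b in the frame of fixture between 0.008 and 0.016 m and angle between the x axis of carrier_b and the x axis of fixture, either way round below 0.15 rad and (horizontal distance between carrier_b and bay_1 below 0.007 m or horizontal distance between carrier_b and bay_2 below 0.007 m or horizontal distance between carrier_b and bay_3 below 0.007 m)) or (z of plate_b in the frame of carrier_c between 0.02 and 0.028 m and x of plate_b in the frame of carrier_c between -0.006 and 0.006 m and y of plate_b in the frame of carrier_c between -0.006 and 0.006 m and angle between the z axis of plate_b and the z axis of carrier_c, either way round below 0.1 rad and z of carrier_c in the frame of fixture between 0.008 and 0.016 m and angle between the x axis of carrier_c and the x axis of fixture, either way round below 0.15 rad and (horizontal distance between carrier_c and bay_1 below 0.007 m or horizontal distance between carrier_c and bay_2 below 0.007 m or horizontal distance between carrier_c and bay_3 below 0.007 m))) and ((z of plate_c in the frame of carrier_a between 0.02 and 0.028 m and x of plate_c in the frame of carrier_a between -0.006 and 0.006 m and y of plate_c in the frame of carrier_a between -0.006 and 0.006 m and angle between the z axis of plate_c and the z axis of carrier_a, either way round below 0.1 rad and z of carrier_a in the frame of fixture between 0.008 and 0.016 m and angle between the x axis of carrier_a and the x axis of fixture, either way round below 0.15 rad and (horizontal distance between carrier_a and bay_1 below 0.007 m or horizontal distance between carrier_a and bay_2 below 0.007 m or horizontal distance between carrier_a and bay_3 below 0.007 m)) or (z of plate_c in the frame of carrier_b between 0.02 and 0.028 m and x of plate_c in the frame of carrier_b between -0.006 and 0.006 m and y of plate_c in the frame of carrier_b between -0.006 and 0.006 m and angle between the z axis of plate_c and the z axis of carrier_b, either way round below 0.1 rad and z of carrier_b in the frame of fixture between 0.008 and 0.016 m and angle between the x axis of carrier_b and the x axis of fixture, either way round below 0.15 rad and (horizontal distance between carrier_b and bay_1 below 0.007 m or horizontal distance between carrier_b and bay_2 below 0.007 m or horizontal distance between carrier_b and bay_3 below 0.007 m)) or (z of plate_c in the frame of carrier_c between 0.02 and 0.028 m and x of plate_c in the frame of carrier_c between -0.006 and 0.006 m and y of plate_c in the frame of carrier_c between -0.006 and 0.006 m and angle between the z axis of plate_c and the z axis of carrier_c, either way round below 0.1 rad and z of carrier_c in the frame of fixture between 0.008 and 0.016 m and angle between the x axis of carrier_c and the x axis of fixture, either way round below 0.15 rad and (horizontal distance between carrier_c and bay_1 below 0.007 m or horizontal distance between carrier_c and bay_2 below 0.007 m or horizontal distance between carrier_c and bay_3 below 0.007 m)))), for 0.2 s.
3. the clamp lever is thrown over (value of joint lever above 0.85 rad), for 0.1 s.
At the end, for the whole second after the job is handed in: Each plate flat in a carrier's pocket (6 mm), that carrier on a bay's floor (7 mm, 0.15 rad); an empty carrier upright on the bench; cover hanging from the hook arm by its crossbar, tilted under 0.25 rad; lever past 0.85 rad; all at rest (all of step 2 and ((height (world z) of carrier_a below 0.006 m and angle between carrier_a's own z axis and vertical below 0.1 rad) or (z of plate_a in the frame of carrier_a between 0.02 and 0.028 m and x of plate_a in the frame of carrier_a between -0.006 and 0.006 m and y of plate_a in the frame of carrier_a between -0.006 and 0.006 m and angle between the z axis of plate_a and the z axis of carrier_a, either way round below 0.1 rad) or (z of plate_b in the frame of carrier_a between 0.02 and 0.028 m and x of plate_b in the frame of carrier_a between -0.006 and 0.006 m and y of plate_b in the frame of carrier_a between -0.006 and 0.006 m and angle between the z axis of plate_b and the z axis of carrier_a, either way round below 0.1 rad) or (z of plate_c in the frame of carrier_a between 0.02 and 0.028 m and x of plate_c in the frame of carrier_a between -0.006 and 0.006 m and y of plate_c in the frame of carrier_a between -0.006 and 0.006 m and angle between the z axis of plate_c and the z axis of carrier_a, either way round below 0.1 rad)) and ((height (world z) of carrier_b below 0.006 m and angle between carrier_b's own z axis and vertical below 0.1 rad) or (z of plate_a in the frame of carrier_b between 0.02 and 0.028 m and x of plate_a in the frame of carrier_b between -0.006 and 0.006 m and y of plate_a in the frame of carrier_b between -0.006 and 0.006 m and angle between the z axis of plate_a and the z axis of carrier_b, either way round below 0.1 rad) or (z of plate_b in the frame of carrier_b between 0.02 and 0.028 m and x of plate_b in the frame of carrier_b between -0.006 and 0.006 m and y of plate_b in the frame of carrier_b between -0.006 and 0.006 m and angle between the z axis of plate_b and the z axis of carrier_b, either way round below 0.1 rad) or (z of plate_c in the frame of carrier_b between 0.02 and 0.028 m and x of plate_c in the frame of carrier_b between -0.006 and 0.006 m and y of plate_c in the frame of carrier_b between -0.006 and 0.006 m and angle between the z axis of plate_c and the z axis of carrier_b, either way round below 0.1 rad)) and ((height (world z) of carrier_c below 0.006 m and angle between carrier_c's own z axis and vertical below 0.1 rad) or (z of plate_a in the frame of carrier_c between 0.02 and 0.028 m and x of plate_a in the frame of carrier_c between -0.006 and 0.006 m and y of plate_a in the frame of carrier_c between -0.006 and 0.006 m and angle between the z axis of plate_a and the z axis of carrier_c, either way round below 0.1 rad) or (z of plate_b in the frame of carrier_c between 0.02 and 0.028 m and x of plate_b in the frame of carrier_c between -0.006 and 0.006 m and y of plate_b in the frame of carrier_c between -0.006 and 0.006 m and angle between the z axis of plate_b and the z axis of carrier_c, either way round below 0.1 rad) or (z of plate_c in the frame of carrier_c between 0.02 and 0.028 m and x of plate_c in the frame of carrier_c between -0.006 and 0.006 m and y of plate_c in the frame of carrier_c between -0.006 and 0.006 m and angle between the z axis of plate_c and the z axis of carrier_c, either way round below 0.1 rad)) and x of cover_bar in the frame of stand between -0.122 and -0.02 m and y of cover_bar in the frame of stand between -0.035 and 0.035 m and z of cover_bar in the frame of hook_seat between -0.004 and 0.014 m and angle between cover's own z axis and vertical below 0.25 rad and contact force between cover and stand above 1 N and linear speed of cover below 0.05 m/s and value of joint lever above 0.85 rad and linear speed of each of plate_a, plate_b, plate_c, carrier_a, carrier_b, carrier_c below 0.03 m/s); the robot touches nothing.
It fails at once if the loupe or the jar is displaced by more than 30 mm (distance of any of loupe, jar from where it was at the start of the episode above 0.03 m).
Of plate_a, plate_b, plate_c only 2 to 3 are there at a start; the rules pass over those that are not, and their reading is None.
At some moment in a run one of plate_a, plate_b, plate_c may be knocked a few centimetres aside while the robot is not near it.
It also fails if it takes over 210 s, if anything falls off the work surface, if the arm or the gripper's body presses on something with over 40 N, if the wrist force passes 120 N, or if a joint passes its speed limit or range.

## Robot

A 6-joint arm with a two-finger parallel gripper is mounted at the origin on the work surface. World frame = base frame: x ahead of the robot, y to its left, z up, the work surface at z = 0. Lengths are in m, angles in rad, forces in N, time in s.
With the tool pointing down it reaches from about 0.375 to 0.975 m from the base axis. Payload 3.8 kg.
Tool frame: the origin (TCP) lies on the centre line of the jaws, within the pads' length; the fingertips stand 25 mm ahead of it and the grasp point (between the pads) lies 6 mm ahead of it; y points along the fingers, z is the direction in which the jaws open and shut, and the axes are right-handed (so a half turn about y gives the same grasp; the last joint's range is limited). The gripper opens to 85 mm and grips with 20 to 120 N. Pads are 22 mm wide; open, the fingers measure 114 mm over their backs; the gripper's body (76 mm by 85 mm) begins 54 mm behind the grasp point. The pads swing forward as they close: fully open they stand 13 mm farther back than shut.
Start: joints at [-1.355, 0.264, 1.604, -0, 1.274, -0.037], TCP at [0.169, -0.654, 0.256] pointing down, gripper open.
Joint ranges: [-2.63, 2.63], [-0.94, 2.18], [0.31, 2.57], [-1.31, 4.45], [0, 2.66], [-2.55, 2.55]. Speed limits (rad/s): [2.57, 2.57, 3.14, 3.14, 3.14, 3.14].

## Interface

Orientations are given as a rotation vector (axis times angle).
In Python, from workcell import bot gives the robot as it stands.
- The arm moves only by the shell command python3 -m jog 'ROWS' [FORCE]. ROWS is JSON, a list of rows, each a list of 5 numbers: the shift along the world's x, y, z in mm, then the turn about the world's z in degrees, then the finger opening in mm, from 0 to 85.4. A call has exactly 10 rows; each row is the pose to reach, as a shift and turn from the pose commanded when the call began; what a row does not reach only later rows make up. A row lasts 1/8 s, in which the tool goes at most 62.5 mm and 10.7 degrees, less where a joint would pass 70% of its speed; a pose out of reach is approached as far as the arm can. A call with a gripper value outside its range is refused whole. The fingers move at their own pace and stop on an object; FORCE is the grip in N (left out, the last holds). Time passes only in rows, so rows that repeat a pose let the fingers close, or fill a call up. It gives the time, the measured TCP pose, the force and the opening at its end, in the units of the state.
- bot.read_state(): the state, without advancing time (a new reading comes with each control period).
- bot.read_camera(name): name is "side" or "top"; returns a dict with "pixels" (480x640x3 uint8, red, green, blue), "fx", "fy", "cx", "cy" (pixels), "dist" ([k1, k2, p1, p2, k3] as OpenCV has them; the pictures are not rectified), "R" (3x3) and "t" (3): a world point X has camera coordinates R X + t. Camera axes: x right, y down, z forward; pixel columns grow to the right and rows downward; lengths in m; the calibration is good to about 2 mm. A picture is of the moment at which its call begins. There is no depth.
- bot.finish_job(): hands the job in, once; it reports no verdict.
The state is a dict: "time": time; "q": joint angles; "joint_vel": joint speeds; "joint_torque": joint torques, N m; "tool_pos": TCP position; "tcp_rot": TCP orientation; "wrist_force": force on the tool from outside, world axes, zero at the start; "torque": the same for the moment, N m; "width": opening from 0.0 (shut) to 1.0 (fully open).
Only numpy, scipy, OpenCV 4.12 (cv2) and the standard library are available. Lean on these libraries where they do the work, as an engineer would, in place of code of your own. Each camera call takes 0.05 s, during which the arm holds its last target.

## Working session

There is one attempt and no reset: what is moved stays moved. The work goes in short steps, Python scripts to look and compute and a shell command to move; the robot and the scene stay as the last step left them, time stands still between calls to the robot, and variables do not carry over. Pictures are saved under pics/ and viewed, and the job is handed in when it is done.

```bash
ls; mkdir -p pics; cat > h.py <<'E'
import numpy as np, cv2
from workcell import bot
def snap(name,tag):
    c=bot.read_camera(name); cv2.imwrite(f'pics/{tag}.png',cv2.cvtColor(c['pixels'],cv2.COLOR_RGB2BGR)); 
    np.savez(f'pics/{tag}.npz',**c); return c
def load(tag): return dict(np.load(f'pics/{tag}.npz'))
def K(c): return np.array([[c['fx'],0,c['cx']],[0,c['fy'],c['cy']],[0,0,1.]],float)
def ray(c,uv):
    p=cv2.undistortPoints(np.array([[uv]],float),K(c),np.array(c['dist'],float))[0,0]
    R=np.array(c['R']);t=np.array(c['t'])
    return -R.T@t, R.T@np.array([p[0],p[1],1.])
def onz(c,uv,z):
    o,d=ray(c,uv); return o+d*(z-o[2])/d[2]
def proj(c,X):
    return cv2.projectPoints(np.array(X,float).reshape(-1,3),cv2.Rodrigues(np.array(c['R'],float))[0],np.array(c['t'],float),K(c),np.array(c['dist'],float))[0].reshape(-1,2)
E
python3 - <<'E'
from h import *
for n in('top','side'):
    c=snap(n,n+'0'); print(n,c['fx'],c['dist'],(-np.array(c['R']).T@np.array(c['t'])).round(3),np.array(c['R']).round(2).tolist())
print(bot.read_state())
E
```

```text
pics
top 534.097083370424 [0.01557411 0.         0.         0.         0.        ] [0.407 0.015 1.214] [[-0.01, -1.0, 0.0], [-0.99, 0.01, -0.13], [0.13, -0.0, -0.99]]
side 469.86643727308933 [-0.0220983  0.         0.         0.         0.       ] [0.263 0.7   0.993] [[-0.92, -0.38, 0.0], [-0.29, 0.69, -0.67], [0.26, -0.62, -0.75]]
{'time': 0.1, 'q': array([-1.35488145e+00,  2.64674469e-01,  1.60522408e+00, -2.14187557e-05,
        1.27371596e+00, -3.69185030e-02]), 'joint_vel': array([-0.00093742, -0.00069644, -0.00240599,  0.00055577,  0.00216441,
       -0.00035824]), 'joint_torque': array([ 4.91034043e-04, -5.16708505e+01, -3.68590736e+01, -2.29832733e-05,
        6.30250928e-03,  1.47533979e-05]), 'tool_pos': array([ 0.16869962, -0.65295185,  0.25509595]), 'tcp_rot': array([-0.26544732,  2.08898247, -2.08475007]), 'wrist_force': array([ 0.97785972,  0.03852161, -0.42046221]), 'torque': array([-0.01631338,  0.00137566,  0.03906586]), 'width': 1.0014106559957818}
```

View pics/top0.png

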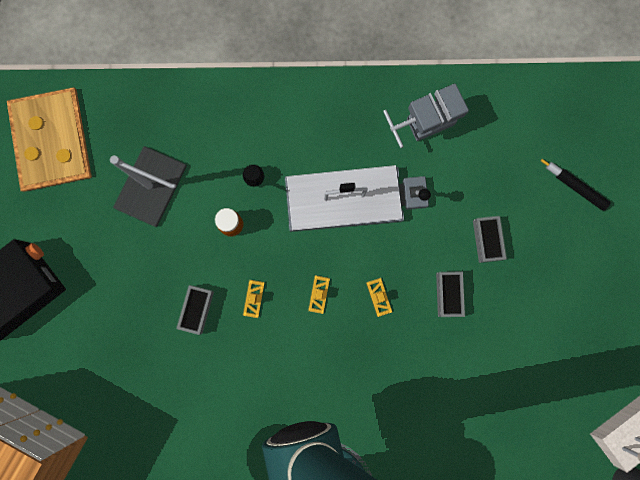

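View pics/side0.png

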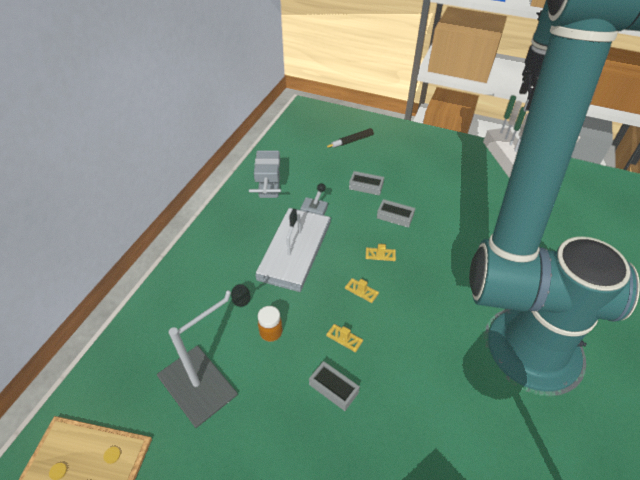

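```bash
python3 - <<'E'
from h import *
im=cv2.imread('pics/top0.png')
a=cv2.resize(im[200:340,160:540],None,fx=2.1,fy=2.1,interpolation=cv2.INTER_CUBIC)
b=cv2.resize(im[130:240,100:460],None,fx=2.2,fy=2.2,interpolation=cv2.INTER_CUBIC)
cv2.imwrite('pics/a.png',a);cv2.imwrite('pics/b.png',b)
hsv=cv2.cvtColor(im,cv2.COLOR_BGR2HSV)
for p in [(255,300),(320,290),(247,284),(480,222),(440,300),(350,210),(205,310),(300,330),(180,310),(417,205),(450,275)]: print(p,hsv[p[1],p[0]])
E
```

```text
(255, 300) [ 19 182  73]
(320, 290) [ 20 201 180]
(247, 284) [ 77 158  95]
(480, 222) [45 13 40]
(440, 300) [ 95  14 111]
(350, 210) [100   4 186]
(205, 310) [ 80   6 123]
(300, 330) [ 72 137  97]
(180, 310) [ 72 156  95]
(417, 205) [107  36 129]
(450, 275) [30 35 29]
```

View pics/a.png

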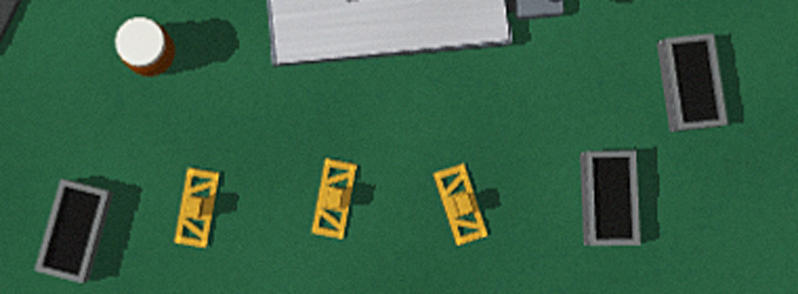

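View pics/b.png

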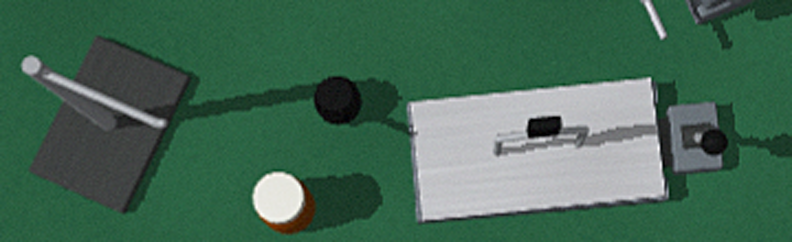

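```bash
cat > meas.py <<'E'
from h import *
def rects(c,kind):
    im=np.ascontiguousarray(c['pixels']); hsv=cv2.cvtColor(im,cv2.COLOR_RGB2HSV)
    if kind=='plate': m=cv2.inRange(hsv,(14,130,60),(32,255,255)); z=.006; m=cv2.morphologyEx(m,cv2.MORPH_CLOSE,np.ones((7,7)))
    else: m=cv2.inRange(hsv,(0,0,0),(180,120,48)); z=.028
    cs,_=cv2.findContours(m,cv2.RETR_EXTERNAL,cv2.CHAIN_APPROX_NONE); out=[]
    for k in cs:
        if cv2.contourArea(k)<150: continue
        P=np.array([onz(c,p.astype(float),z)[:2] for p in k[:,0]],np.float32)*1000
        (x,y),(w,h),a=cv2.minAreaRect(P)
        if w<h: w,h=h,w; a+=90
        if kind=='plate' and not(60<w<100 and 22<h<50): continue
        if kind!='plate' and not(60<w<100 and 25<h<50): continue
        a=(a+90)%180-90
        out.append((round(float(x),1),round(float(y),1),round(float(w),1),round(float(h),1),round(float(a),1)))
    return sorted(out,key=lambda r:-r[1])
if __name__=='__main__':
    import sys
    for n in ('top','side'):
        c=load(n+sys.argv[1]) if len(sys.argv)>1 else snap(n,n+'_l')
        for k in('plate','pocket'):
            print(n,k); [print('   ',r) for r in rects(c,k)]
E
python3 meas.py 0
python3 - <<'E'
from h import *
from scipy.spatial.transform import Rotation as R
s=bot.read_state(); print(R.from_rotvec(s['tcp_rot']).as_matrix().round(3))
E
```

```text
top plate
    (425.2, 145.8, 81.6, 34.8, -10.4)
    (432.7, -1.1, 81.7, 34.4, -11.9)
    (424.5, -136.0, 80.6, 35.1, 16.8)
top pocket
    (403.1, 274.9, 84.4, 38.2, -15.8)
    (428.3, -293.1, 83.4, 37.8, -0.8)
    (550.7, -387.1, 83.7, 36.8, 5.3)
side plate
    (422.6, 143.2, 80.9, 43.3, -10.3)
    (429.2, -5.3, 80.2, 48.3, -13.3)
side pocket
[[-0.968 -0.     0.25 ]
 [-0.25   0.002 -0.968]
 [-0.    -1.    -0.002]]
```

```bash
python3 - <<'E'
from h import *
c=load('top0');o=(100,130);f=lambda u,v:(o[0]+u/2.2-.3,o[1]+v/2.2-.3)
def W(n,u,v,z): print(n,(onz(c,f(u,v),z)*1000).round(1))
for n,u,v in [('cTL',409,103),('cTR',650,78),('cBR',664,198),('cBL',418,221)]: W(n,u,v,.030)
W('bar top-end L',497,148,.1);W('bar end R',584,136,.1)
W('tab',544,127,.149)
W('ball',713,142,.092)
for n,u,v in [('s1',102,37),('s2',189,74),('s3',126,212),('s4',32,170)]: W(n,u,v,.012)
W('posttop',32,65,.232);W('tip',161,123,.238);W('loupe',337,99,.048);W('jar',278,197,.075)
E
```

```text
cTL [698.4  69.9  30. ]
cTR [ 721.1 -179.4   30. ]
cBR [ 595.4 -189.4   30. ]
cBL [575.5  61.8  30. ]
bar top-end L [635.5 -17.9 100. ]
bar end R [ 646.1 -102.2  100. ]
tab [644.6 -60.3 149. ]
ball [ 640.  -228.2   92. ]
s1 [778.3 392.8  12. ]
s2 [737.2 301.   12. ]
s3 [591.8 363.8  12. ]
s4 [637.2 461.8  12. ]
posttop [686.5 382.8 232. ]
tip [632.9 270.3 238. ]
loupe [699.2 142.1  48. ]
jar [594.9 197.1  75. ]
```

```bash
python3 -m jog '[[26,52,-10,0,60],[52,104,-20,0,60],[78,156,-35,0,60],[104,208,-50,1,60],[130,260,-65,1,60],[155,312,-85,1,60],[181,364,-105,2,60],[207,415,-120,2.3,60],[232,466,-140,2.3,60],[256,517,-155,2.3,60]]' 60
python3 -m jog '[[0,0,-10,0,60],[0,0,-20,0,60],[0,0,-20,0,60],[0,0,-20,0,60],[0,0,-20,0,60],[0,0,-20,0,60],[0,0,-20,0,60],[0,0,-20,0,60],[0,0,-20,0,60],[0,0,-20,0,60]]'
python3 - <<'E'
from h import *
for n in('top','side'): snap(n,n+'1')
a=cv2.imread('pics/top1.png')[180:340,300:500];b=cv2.imread('pics/side1.png')[150:310,280:480]
cv2.imwrite('pics/ab1.png',cv2.resize(np.hstack([a,b]),None,fx=2,fy=2))
E
```

```text
time: 1.35
tool_pos: [0.4249, -0.1346, 0.1005]
tcp_rot: [-0.305, 2.064, -2.064]
wrist_force: [0.7, 0.2, 0.3]
width: 0.707
time: 2.6
tool_pos: [0.4248, -0.1365, 0.0813]
tcp_rot: [-0.305, 2.064, -2.064]
wrist_force: [-0.3, 0.8, 0.1]
width: 0.707
```

View pics/ab1.png

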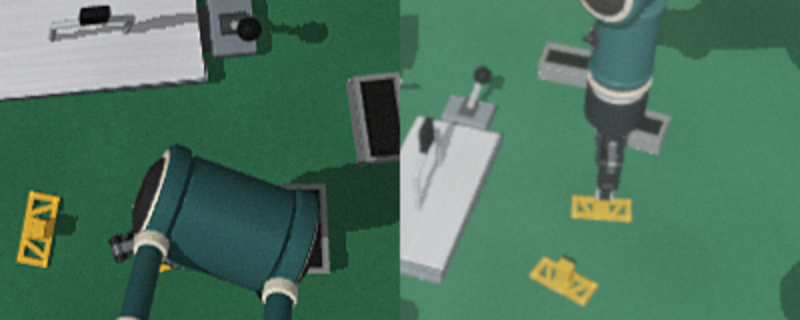

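```bash
python3 -m jog '[[0,0,-15,0,50],[0,0,-30,0,50],[0,0,-40,0,50],[0,0,-45,0,50],[0,0,-45,0,30],[0,0,-45,0,5],[0,0,-45,0,5],[0,0,-45,0,5],[0,0,-45,0,5],[0,0,-45,0,5]]' 60
python3 -m jog '[[0,0,0,0,5],[0,0,0,0,5],[0,0,10,0,5],[0,0,25,0,5],[0,0,50,0,5],[0,0,75,0,5],[0,0,100,0,5],[0,0,100,0,5],[0,0,100,0,5],[0,0,100,0,5]]' 60
python3 - <<'E'
from h import *
for n in('top','side'): snap(n,n+'2')
a=cv2.imread('pics/top2.png')[180:340,300:500];b=cv2.imread('pics/side2.png')[150:310,280:480]
cv2.imwrite('pics/ab2.png',cv2.resize(np.hstack([a,b]),None,fx=2,fy=2))
E
```

```text
time: 3.95
tool_pos: [0.4253, -0.1367, 0.0367]
tcp_rot: [-0.303, 2.063, -2.064]
wrist_force: [-0.3, 0.1, 3.5]
width: 0.151
time: 5.2
tool_pos: [0.4237, -0.1361, 0.1349]
tcp_rot: [-0.307, 2.066, -2.064]
wrist_force: [-0.2, -0.2, -1.7]
width: 0.154
```

View pics/ab2.png

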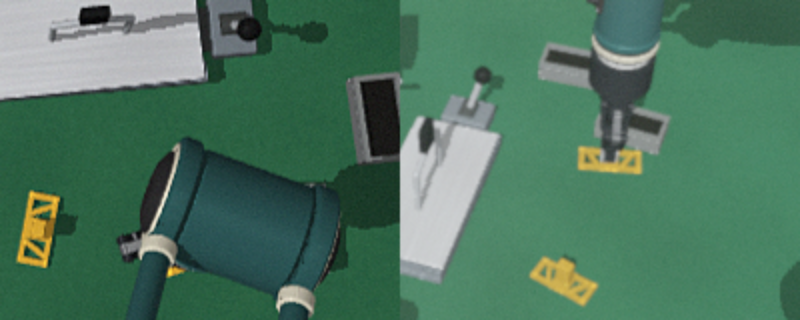

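```bash
python3 -m jog '[[0,-30,0,-4,5],[1,-70,0,-9,5],[2,-110,0,-13,5],[4,-140,0,-17.6,5],[4,-157,0,-17.6,5],[4,-157,-10,-17.6,5],[4,-157,-25,-17.6,5],[4,-157,-35,-17.6,5],[4,-157,-35,-17.6,5],[4,-157,-35,-17.6,5]]' 60
python3 - <<'E'
from h import *
for n in('top','side'): snap(n,n+'3')
a=cv2.imread('pics/top3.png')[220:340,400:520];b=cv2.imread('pics/side3.png')[150:270,340:460]
cv2.imwrite('pics/ab3.png',cv2.resize(np.hstack([a,b]),None,fx=3.3,fy=3.3,interpolation=cv2.INTER_CUBIC))
E
```

```text
time: 6.55
tool_pos: [0.429, -0.2932, 0.1013]
tcp_rot: [-0.015, -2.215, 2.215]
wrist_force: [-0.0, 0.2, -1.5]
width: 0.151
```

View pics/ab3.png

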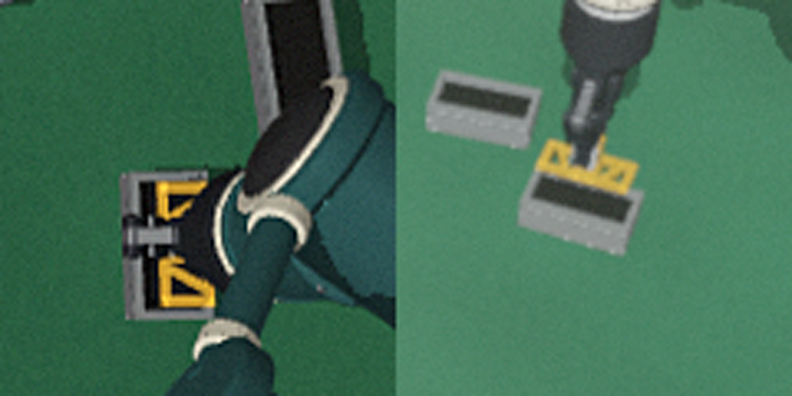

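```bash
python3 - <<'E'
from h import *
c=load('top3'); f=lambda u,v:(400+u/3.3-.35,220+v/3.3-.35)
for p in [(160,181),(159,306)]: print((onz(c,f(*p),.071)*1000).round(1))
for p in [(145,183),(146,307)]: print('pocket',(onz(c,f(*p),.032)*1000).round(1))
E
```

```text
[ 468.9 -277.6   71. ]
[ 388.8 -273.1   71. ]
pocket [ 469.8 -277.5   32. ]
pocket [ 387.6 -274.3   32. ]
```

```bash
python3 -m jog '[[0,-0.5,-10,0,5],[0,-0.5,-20,0,5],[0,-0.5,-28,0,5],[0,-0.5,-32,0,5],[0,-0.5,-35,0,5],[0,-0.5,-38,0,5],[0,-0.5,-39,0,5],[0,-0.5,-39,0,5],[0,-0.5,-39,0,5],[0,-0.5,-39,0,5]]' 60
python3 -m jog '[[0,0,0,0,15],[0,0,0,0,30],[0,0,0,0,36],[0,0,0,0,36],[0,0,10,0,36],[0,0,30,0,36],[0,0,60,0,36],[0,0,80,0,60],[0,60,90,0,60],[0,120,90,0,60]]' 60
python3 meas.py | sed -n '1,8p'
python3 - <<'E'
from h import *
a=cv2.imread('pics/top_l.png')[200:340,160:540]
cv2.imwrite('pics/a4.png',cv2.resize(a,None,fx=2.1,fy=2.1,interpolation=cv2.INTER_CUBIC))
b=cv2.imread('pics/side_l.png')[150:270,340:460]
cv2.imwrite('pics/b4.png',cv2.resize(b,None,fx=3.3,fy=3.3,interpolation=cv2.INTER_CUBIC))
E
```

```text
time: 7.9
tool_pos: [0.4289, -0.2941, 0.0625]
tcp_rot: [-0.016, -2.214, 2.215]
wrist_force: [-0.0, 0.2, -2.0]
width: 0.147
time: 9.15
tool_pos: [0.4299, -0.1738, 0.1545]
tcp_rot: [-0.023, -2.213, 2.216]
wrist_force: [1.2, 0.9, 0.0]
width: 0.702
top plate
    (425.3, 145.8, 81.6, 34.7, -10.5)
    (432.8, -1.0, 81.8, 34.4, -11.8)
top pocket
    (403.2, 275.0, 84.3, 37.7, -15.5)
    (550.7, -387.1, 83.7, 36.6, 5.0)
side plate
    (422.3, 143.1, 80.3, 43.6, -9.9)
```

View pics/a4.png

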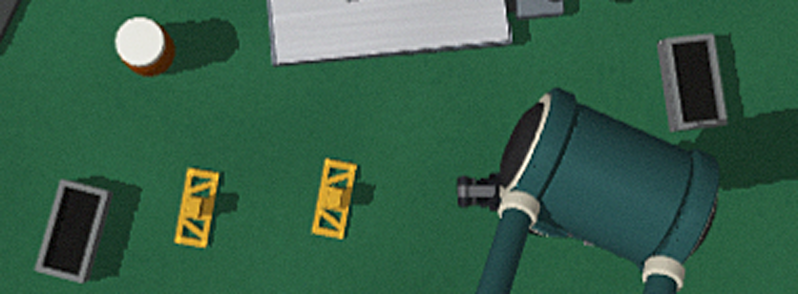

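View pics/b4.png

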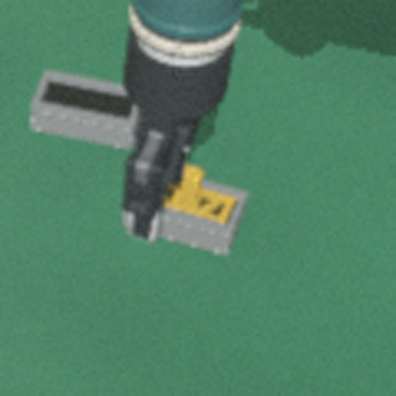

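```bash
python3 -m jog '[[1,40,0,-2,50],[2,90,0,-6,50],[3,140,-10,-11,50],[4,172.5,-30,-11,50],[4,172.5,-60,-11,50],[4,172.5,-85,-11,50],[4,172.5,-100,-11,50],[4,172.5,-110,-11,50],[4,172.5,-115,-11,50],[4,172.5,-115,-11,50]]' 60
python3 -m jog '[[0,0,0,0,30],[0,0,0,0,5],[0,0,0,0,5],[0,0,0,0,5],[0,0,0,0,5],[0,0,0,0,5],[0,0,15,0,5],[0,0,50,0,5],[0,0,85,0,5],[0,0,115,0,5]]' 60
python3 meas.py | sed -n '1,8p'
```

```text
time: 10.5
tool_pos: [0.4331, -0.0017, 0.0375]
tcp_rot: [-0.219, -2.113, 2.113]
wrist_force: [0.2, -0.9, 0.6]
width: 0.584
time: 11.75
tool_pos: [0.4325, -0.0015, 0.1539]
tcp_rot: [-0.219, -2.113, 2.113]
wrist_force: [-0.3, -0.7, -1.6]
width: 0.153
top plate
    (425.3, 145.8, 81.6, 34.7, -10.5)
    (428.7, -299.6, 80.7, 35.9, -0.5)
top pocket
    (403.2, 275.1, 84.4, 38.1, -15.8)
    (550.3, -386.8, 84.5, 38.5, 6.3)
side plate
    (422.7, 143.6, 79.9, 42.4, -10.3)
```

```bash
python3 -m jog '[[5,-20,0,0,5],[20,-65,0,2,5],[35,-115,0,4,5],[50,-165,0,6,5],[65,-215,0,8,5],[80,-265,0,11,5],[96,-315,0,14,5],[110,-360,0,17.3,5],[118,-386,-10,17.3,5],[118,-386,-30,17.3,5]]' 60
python3 -m jog '[[0,0,-10,0,5],[0,0,-25,0,5],[0,0,-25,0,5],[0,0,-25,0,5],[0,0,-25,0,5],[0,0,-25,0,5],[0,0,-25,0,5],[0,0,-25,0,5],[0,0,-25,0,5],[0,0,-25,0,5]]' 60
python3 - <<'E'
from h import *
for n in('top','side'): snap(n,n+'5')
a=cv2.imread('pics/top5.png')[180:300,430:550];b=cv2.imread('pics/side5.png')[120:240,310:430]
cv2.imwrite('pics/ab5.png',cv2.resize(np.hstack([a,b]),None,fx=3.3,fy=3.3,interpolation=cv2.INTER_CUBIC))
E
```

```text
time: 13.1
tool_pos: [0.551, -0.3895, 0.1211]
tcp_rot: [-0.101, 2.172, -2.174]
wrist_force: [-0.9, 0.6, -1.6]
width: 0.148
time: 14.35
tool_pos: [0.5508, -0.3876, 0.0973]
tcp_rot: [-0.104, 2.172, -2.172]
wrist_force: [-0.2, -0.7, -2.0]
width: 0.151
```

View pics/ab5.png

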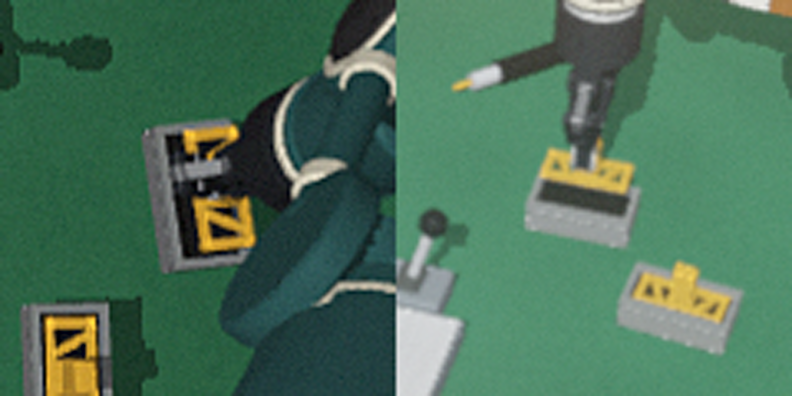

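```bash
python3 - <<'E'
from h import *
c=load('top5'); f=lambda u,v:(430+u/3.3-.35,180+v/3.3-.35)
for p in [(186,132),(199,251),(256,244)]: print((onz(c,f(*p),.0665)*1000).round(1))
for p in [(165,136),(180,261)]: print('pocket',(onz(c,f(*p),.032)*1000).round(1))
E
```

```text
[ 587.  -366.5   66.5]
[ 508.3 -370.6   66.5]
[ 512.3 -407.9   66.5]
pocket [ 589.9 -363.6   32. ]
pocket [ 504.8 -369.    32. ]
```

```bash
python3 -m jog '[[0,-0.5,-10,0,5],[0,-0.5,-18,0,5],[0,-0.5,-25,0,5],[0,-0.5,-29,0,5],[0,-0.5,-32,0,5],[0,-0.5,-34,0,5],[0,-0.5,-35,0,5],[0,-0.5,-35,0,5],[0,-0.5,-35,0,5],[0,-0.5,-35,0,5]]' 60
python3 -m jog '[[0,0,0,0,15],[0,0,0,0,30],[0,0,0,0,36],[0,0,0,0,36],[0,0,10,0,36],[0,0,30,0,36],[0,0,60,0,36],[0,0,95,0,60],[0,60,95,0,60],[-20,120,95,0,60]]' 60
python3 meas.py | sed -n '1,8p'
python3 - <<'E'
from h import *
a=cv2.imread('pics/top_l.png')[180:340,360:560]
b=cv2.imread('pics/side_l.png')[120:280,310:510]
cv2.imwrite('pics/ab6.png',cv2.resize(np.hstack([a,b]),None,fx=2,fy=2,interpolation=cv2.INTER_CUBIC))
E
```

```text
time: 15.7
tool_pos: [0.5509, -0.3881, 0.0625]
tcp_rot: [-0.104, 2.172, -2.172]
wrist_force: [0.1, -0.3, -1.4]
width: 0.148
time: 16.95
tool_pos: [0.533, -0.2687, 0.1606]
tcp_rot: [-0.097, 2.168, -2.173]
wrist_force: [0.3, 0.3, 0.8]
width: 0.698
top plate
    (425.3, 145.8, 81.6, 34.7, -10.5)
top pocket
    (403.3, 274.9, 84.1, 38.1, -16.0)
    (53.2, 121.0, 98.9, 38.6, 62.1)
    (62.9, -13.3, 99.3, 38.2, 89.1)
side plate
    (422.9, 143.5, 80.4, 42.4, -10.1)
```

View pics/ab6.png

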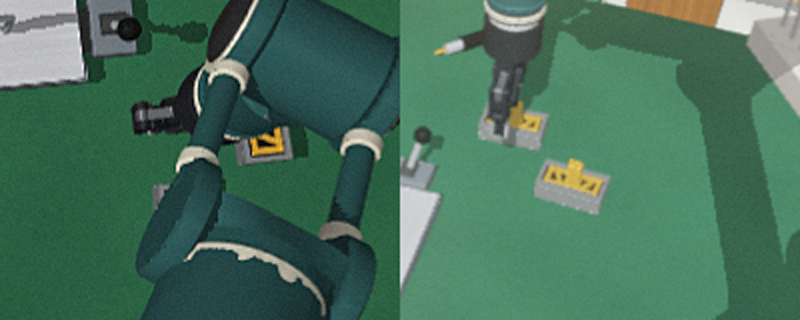

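```bash
python3 -m jog '[[-12,45,0,-2,50],[-24,95,0,-4,50],[-37,145,0,-6,50],[-50,195,0,-8,50],[-62,245,0,-10,50],[-75,295,0,-12,50],[-88,345,0,-14,50],[-100,390,0,-16,50],[-105.5,413.5,0,-16,50],[-105.5,413.5,-20,-16,50]]' 60
python3 -m jog '[[0,0,-40,0,50],[0,0,-75,0,50],[0,0,-95,0,50],[0,0,-101,0,50],[0,0,-101,0,40],[0,0,-101,0,5],[0,0,-101,0,5],[0,0,-101,0,5],[0,0,-101,0,5],[0,0,-101,0,5]]' 60
python3 -m jog '[[0,0,0,0,5],[0,0,10,0,5],[0,0,40,0,5],[0,0,70,0,5],[-5,30,70,-1,5],[-12,80,70,-3,5],[-18,115,70,-5.3,5],[-22,129,65,-5.3,5],[-22,129,62,-5.3,5],[-22,129,62,-5.3,5]]' 60
python3 - <<'E'
from h import *
for n in('top','side'): snap(n,n+'7')
a=cv2.imread('pics/top7.png')[250:370,140:260];b=cv2.imread('pics/side7.png')[310:430,270:390]
cv2.imwrite('pics/ab7.png',cv2.resize(np.hstack([a,b]),None,fx=3.3,fy=3.3,interpolation=cv2.INTER_CUBIC))
E
```

```text
time: 18.3
tool_pos: [0.428, 0.147, 0.1406]
tcp_rot: [-0.2, -2.133, 2.127]
wrist_force: [1.1, 0.1, -0.7]
width: 0.585
time: 19.55
tool_pos: [0.427, 0.1452, 0.0378]
tcp_rot: [-0.199, -2.128, 2.125]
wrist_force: [-0.3, -0.2, 6.8]
width: 0.15
time: 20.8
tool_pos: [0.4029, 0.2724, 0.0975]
tcp_rot: [-0.287, -2.071, 2.075]
wrist_force: [1.0, -0.6, -1.1]
width: 0.151
```

View pics/ab7.png

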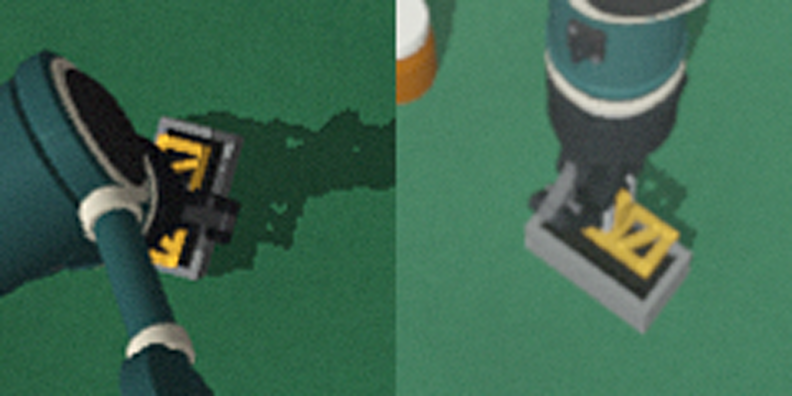

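```bash
python3 -m jog '[[0,0,0,0,5],[0,0,0,0,5],[0,0,0,0,5],[0,0,0,0,5],[0,0,0,0,5],[0,0,0,0,5],[0,0,0,0,5],[0,0,0,0,5],[0,0,0,0,5],[0,0,0,0,5]]' 60
python3 - <<'E'
from h import *
for n in('top','side'): snap(n,n+'8')
a=cv2.imread('pics/top8.png')[270:340,170:250];b=cv2.imread('pics/side8.png')[340:410,300:380]
cv2.imwrite('pics/a8.png',cv2.resize(a,None,fx=8,fy=8,interpolation=cv2.INTER_CUBIC))
cv2.imwrite('pics/b8.png',cv2.resize(b,None,fx=8,fy=8,interpolation=cv2.INTER_CUBIC))
E
```

```text
time: 22.15
tool_pos: [0.4036, 0.2738, 0.0983]
tcp_rot: [-0.288, -2.074, 2.074]
wrist_force: [-0.6, 0.3, -2.4]
width: 0.152
```

View pics/a8.png

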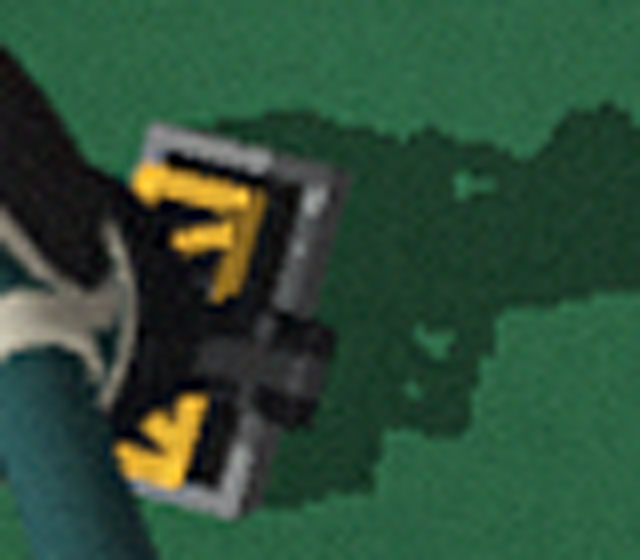

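View pics/b8.png

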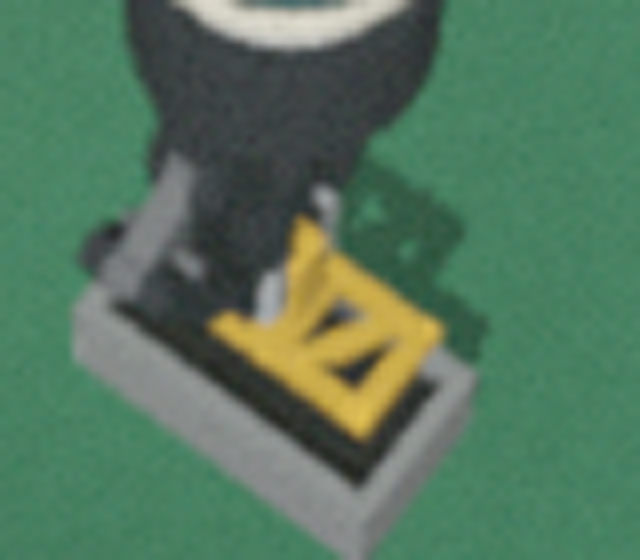

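```bash
python3 - <<'E'
from h import *
def rep(n,tl,tr,a):
    pass
c=load('top8'); f=lambda u,v:(170+u/8-.44,270+v/8-.44)
A=onz(c,f(268,187),.067)[:2]*1000;B=onz(c,f(186,490),.067)[:2]*1000
def cen(A,B,h):
    d=(A-B);L=np.hypot(*d);d/=L;n=np.array([-d[1],d[0]]);return ((A+B)/2+n*h).round(1),L.round(1),np.degrees(np.arctan2(d[1],d[0])).round(1)
print('plate',cen(A,B,17))
P=onz(c,f(303,182),.032)[:2]*1000;Q=onz(c,f(220,492),.032)[:2]*1000
print('pocket',cen(P,Q,20))
s=load('side8'); g=lambda u,v:(300+u/8-.44,340+v/8-.44)
print('plate corners side',[ (onz(s,g(*p),.067)*1000).round(1)[:2] for p in[(360,440),(443,330)]],'pocket',[ (onz(s,g(*p),.032)*1000).round(1)[:2] for p in[(360,485)]])
E
```

```text
plate (array([402.2, 273.4]), np.float64(82.0), np.float64(-14.6))
pocket (array([402.9, 274.2]), np.float64(86.5), np.float64(-14.5))
plate corners side [array([366. , 305.5]), array([356.5, 269.2])] pocket [array([365.6, 302.2])]
```

```bash
python3 -m jog '[[0.5,1,-10,0,5],[0.5,1,-18,0,5],[0.5,1,-25,0,5],[0.5,1,-30,0,5],[0.5,1,-33,0,5],[0.5,1,-35,0,5],[0.5,1,-36,0,5],[0.5,1,-36,0,5],[0.5,1,-36,0,5],[0.5,1,-36,0,5]]' 60
python3 -m jog '[[0,0,0,0,15],[0,0,0,0,30],[0,0,0,0,36],[0,0,0,0,36],[0,0,10,0,36],[0,0,30,0,36],[0,0,80,0,36],[0,0,130,0,60],[0,-60,170,10,60],[0,-120,190,20,60]]' 60
python3 -m jog '[[20,-30,20,10,60],[40,-60,40,20,60],[60,-90,50,30,60],[80,-120,60,40,60],[80,-150,60,50,60],[80,-180,60,60,60],[80,-210,60,70,60],[80,-210,60,80,60],[80,-210,60,80,60],[80,-210,60,80,60]]' 60
python3 - <<'E'
from h import *
for n in('top','side'): snap(n,n+'9')
E
```

```text
time: 23.5
tool_pos: [0.4042, 0.2748, 0.0624]
tcp_rot: [-0.288, -2.074, 2.074]
wrist_force: [0.3, -0.9, -1.1]
width: 0.152
time: 24.75
tool_pos: [0.4053, 0.1679, 0.2508]
tcp_rot: [-0.07, 2.185, -2.183]
wrist_force: [0.8, -0.9, 0.2]
width: 0.703
time: 26.0
tool_pos: [0.4843, -0.0416, 0.3077]
tcp_rot: [-1.152, 1.294, -1.294]
wrist_force: [0.3, 0.3, -0.3]
width: 0.704
```

View pics/top9.png

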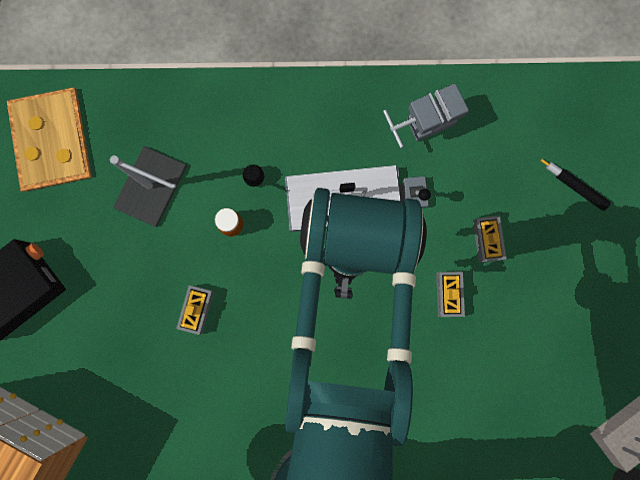

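View pics/side9.png

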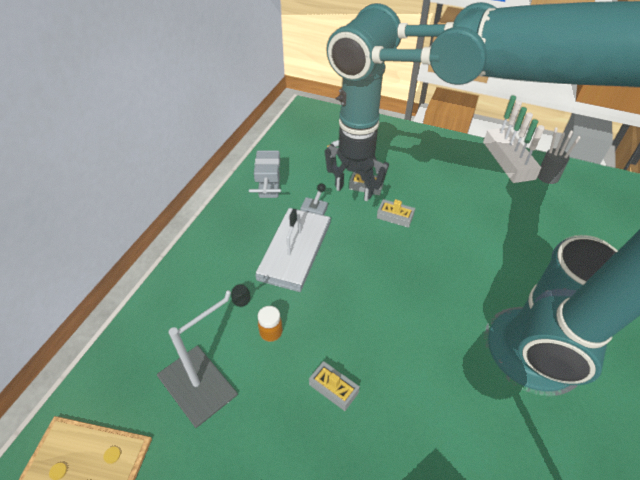

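```bash
python3 -m jog '[[30,-4,0,5,50],[75,-8,0,10.5,50],[120,-14,-10,10.5,50],[150,-18,-20,10.5,50],[160.5,-18.5,-40,10.5,50],[160.5,-18.5,-60,10.5,50],[160.5,-18.5,-85,10.5,50],[160.5,-18.5,-90,10.5,50],[160.5,-18.5,-90,10.5,50],[160.5,-18.5,-90,10.5,50]]' 60
python3 - <<'E'
from h import *
for n in('top','side'): snap(n,n+'10')
a=cv2.imread('pics/top10.png')[120:240,280:440];b=cv2.imread('pics/side10.png')[130:250,220:380]
cv2.imwrite('pics/ab10.png',cv2.resize(np.hstack([a,b]),None,fx=2.5,fy=2.5,interpolation=cv2.INTER_CUBIC))
E
```

```text
time: 27.35
tool_pos: [0.6453, -0.0603, 0.2188]
tcp_rot: [-1.24, 1.156, -1.159]
wrist_force: [-0.3, 0.2, 0.5]
width: 0.586
```

View pics/ab10.png

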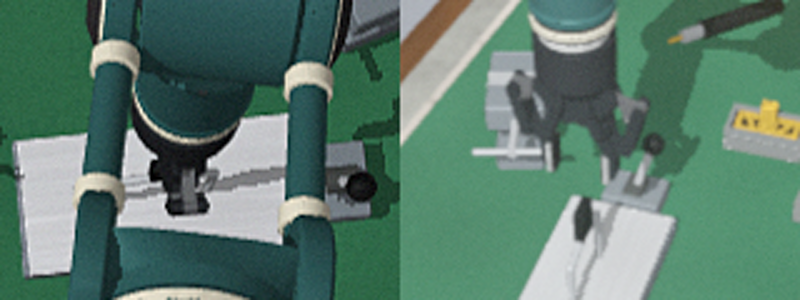

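```bash
python3 -m jog '[[0,0,-30,0,50],[0,0,-55,0,50],[0,0,-70,0,50],[0,0,-77,0,50],[0,0,-77,0,50],[0,0,-77,0,30],[0,0,-77,0,3],[0,0,-77,0,3],[0,0,-77,0,3],[0,0,-77,0,3]]' 90
python3 -m jog '[[0,0,0,0,3],[0,0,0,0,3],[0,0,5,0,3],[0,0,12,0,3],[0,0,20,0,3],[0,0,30,0,3],[0,0,40,0,3],[0,0,40,0,3],[0,0,40,0,3],[0,0,40,0,3]]' 90
python3 - <<'E'
from h import *
for n in('top','side'): snap(n,n+'11')
a=cv2.imread('pics/top11.png')[120:240,280:440];b=cv2.imread('pics/side11.png')[130:310,220:380]
cv2.imwrite('pics/ab11.png',cv2.resize(b,None,fx=2.5,fy=2.5,interpolation=cv2.INTER_CUBIC))
E
```

```text
time: 28.7
tool_pos: [0.6457, -0.0604, 0.1413]
tcp_rot: [-1.24, 1.156, -1.159]
wrist_force: [2.3, 0.6, 3.6]
width: 0.131
time: 29.95
tool_pos: [0.6444, -0.0603, 0.1797]
tcp_rot: [-1.242, 1.159, -1.157]
wrist_force: [-0.2, 0.7, -2.7]
width: 0.129
```

View pics/ab11.png

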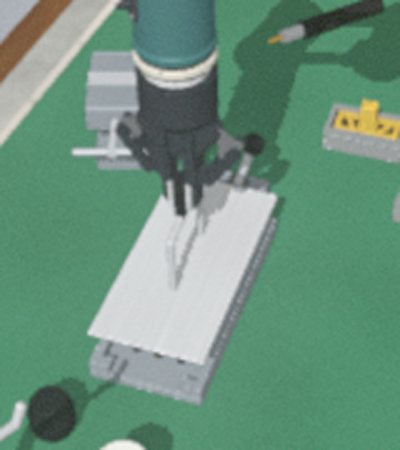

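```bash
python3 -m jog '[[0,0,15,0,3],[0,0,35,0,3],[0,0,60,0,3],[0,0,85,0,3],[0,0,105,4,3],[-1,10,111,8,3],[-3,28,111,14,3],[-5,52,111,20,3],[-7,78,111,26,3],[-9,104,111,32,3]]' 90
python3 -m jog '[[-2,25,0,6,3],[-5,50,0,12,3],[-8,75,0,17,3],[-11,100,0,22,3],[-14,125,0,25,3],[-16,150,0,27.5,3],[-17,170,0,27.5,3],[-18,184,0,27.5,3],[-18.5,193,0,27.5,3],[-18.5,193,0,27.5,3]]' 90
python3 -m jog '[[0,0,0,0,3],[0,0,0,0,3],[0,0,0,0,3],[0,0,0,0,3],[0,0,0,0,3],[0,0,0,0,3],[0,0,0,0,3],[0,0,0,0,3],[0,0,0,0,3],[0,0,0,0,3]]' 90
python3 - <<'E'
from h import *
for n in('top','side'): snap(n,n+'12')
E
```

```text
time: 31.3
tool_pos: [0.6363, 0.0444, 0.2938]
tcp_rot: [-1.442, 0.731, -0.735]
wrist_force: [-0.4, 0.6, -3.8]
width: 0.128
time: 32.55
tool_pos: [0.6174, 0.2369, 0.2913]
tcp_rot: [-1.541, 0.363, -0.363]
wrist_force: [0.3, 0.1, -2.5]
width: 0.124
time: 33.8
tool_pos: [0.6174, 0.2367, 0.2913]
tcp_rot: [-1.54, 0.363, -0.363]
wrist_force: [0.2, -0.6, -3.0]
width: 0.121
```

View pics/top12.png

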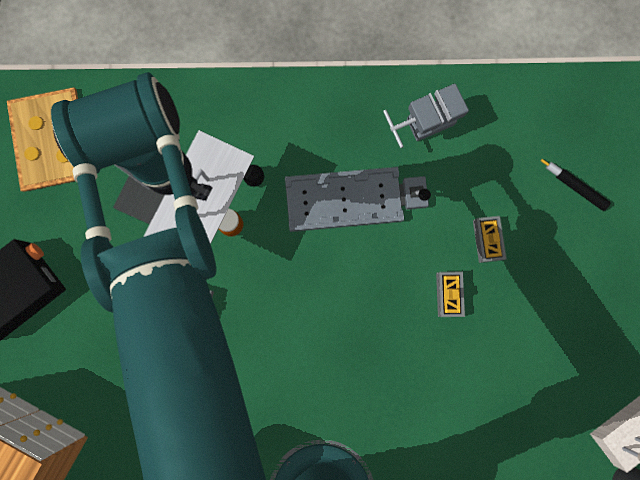

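View pics/side12.png

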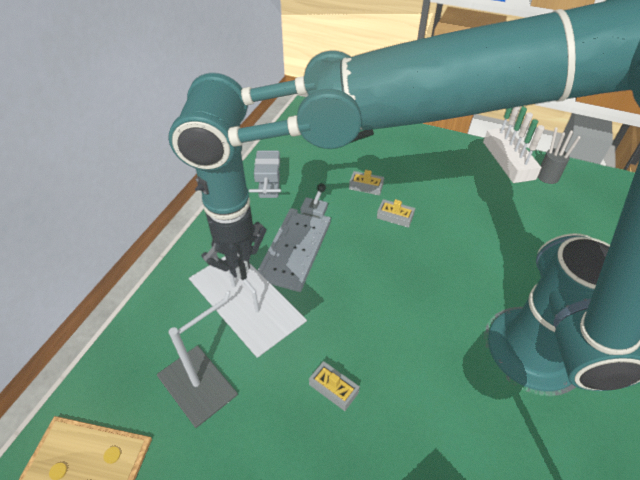

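```bash
python3 - <<'E'
from h import *
s=load('side12'); 
b=np.array([.6174,.2367,.256]); yv=np.array([-.901,.433,0]);xv=np.array([.433,.901,0])
im=cv2.imread('pics/side12.png')
pts={'bar':[b+yv*.042-[0,0,.008],b,b-yv*.042-[0,0,.008]],
'plate':[b+xv*a+yv*c-[0,0,.076] for a,c in[(.062,.125),(.062,-.125),(-.062,-.125),(-.062,.125)]],
'arm':[np.array([.6863,.381,.22])-xv*d for d in(0,.118,)]+[np.array([.6863,.381,.238])-xv*.126]}
for k,v in pts.items():
    p=proj(s,v); print(k,p.round(1).tolist())
    for q in p: cv2.circle(im,tuple(int(round(t*1)) for t in q),1,(0,0,255),-1)
cv2.imwrite('pics/s12.png',cv2.resize(im[220:420,140:340],None,fx=3,fy=3,interpolation=cv2.INTER_CUBIC))
E
```

```text
bar [[254.5, 291.4], [241.3, 276.0], [229.7, 266.1]]
plate [[258.0, 356.6], [188.5, 278.2], [235.5, 249.4], [307.2, 319.5]]
arm [[174.4, 332.8], [226.4, 298.3], [228.4, 290.8]]
```

View pics/s12.png

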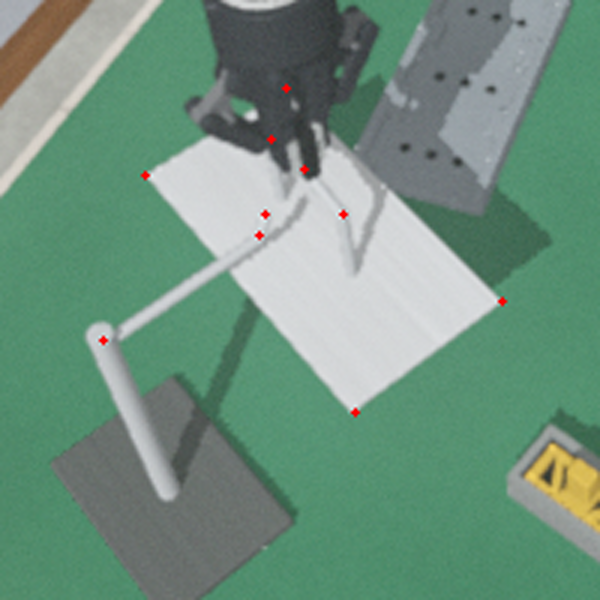

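```bash
python3 -m jog '[[3,6,0,0,3],[8,17,0,0,3],[14,29,0,0,3],[20,41,0,0,3],[26,54,0,0,3],[31,64,0,0,3],[33,69,0,0,3],[33,69,0,0,3],[33,69,-5,0,3],[33,69,-10,0,3]]' 90
python3 -m jog '[[0,0,-3,0,3],[0,0,-7,0,3],[0,0,-10,0,3],[0,0,-12,0,3],[0,0,-14,0,3],[0,0,-15,0,3],[0,0,-16,0,3],[0,0,-16,0,3],[0,0,-16,0,3],[0,0,-16,0,3]]' 90
python3 - <<'E'
from h import *
for n in('top','side'): snap(n,n+'13')
im=cv2.imread('pics/side13.png');cv2.imwrite('pics/s13.png',cv2.resize(im[220:420,110:310],None,fx=3,fy=3,interpolation=cv2.INTER_CUBIC))
E
```

```text
time: 35.15
tool_pos: [0.6502, 0.3052, 0.281]
tcp_rot: [-1.54, 0.363, -0.363]
wrist_force: [0.2, 0.3, -2.2]
width: 0.125
time: 36.4
tool_pos: [0.6504, 0.3057, 0.2654]
tcp_rot: [-1.54, 0.363, -0.363]
wrist_force: [-0.2, 0.3, -2.2]
width: 0.129
```

View pics/s13.png

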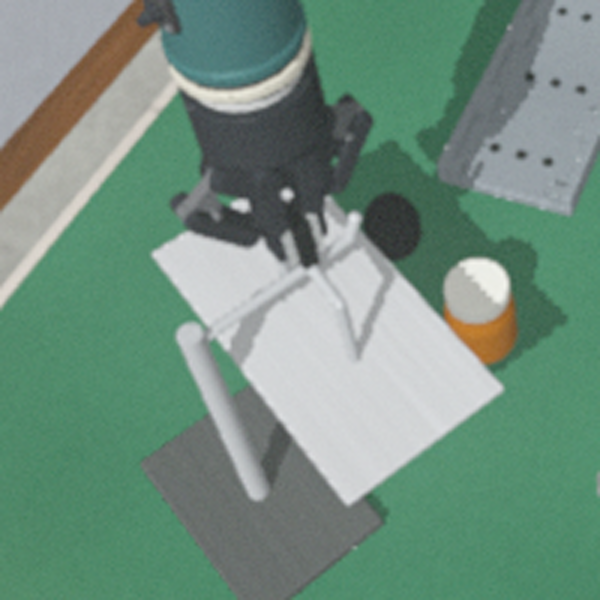

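```bash
python3 -m jog '[[0,0,-0.5,0,3],[0,0,-1,0,3],[0,0,-1.5,0,3],[0,0,-2,0,3],[0,0,-2,0,3],[0,0,-2,0,3],[0,0,-2,0,3],[0,0,-2,0,3],[0,0,-2,0,3],[0,0,-2,0,3]]' 90
```

```text
time: 37.75
tool_pos: [0.6504, 0.3057, 0.2635]
tcp_rot: [-1.54, 0.363, -0.363]
wrist_force: [-0.5, -0.4, 0.0]
width: 0.127
```

```bash
python3 -m jog '[[0,0,-0.5,0,3],[0,0,-0.5,0,3],[0,0,-0.5,0,3],[0,0,-0.5,0,12],[0,0,-0.5,0,16],[0,0,-0.5,0,20],[0,0,-0.5,0,28],[0,0,-0.5,0,34],[0,0,-0.5,0,34],[0,0,-0.5,0,34]]' 60
python3 -m jog '[[0,0,5,0,34],[0,0,15,0,34],[0,0,30,0,34],[0,0,60,0,34],[0,-20,80,0,50],[0,-60,80,0,50],[0,-110,80,-5,50],[-20,-160,80,-10,50],[-40,-210,80,-20,50],[-40,-260,80,-30,50]]' 60
python3 - <<'E'
from h import *
for n in('top','side'): snap(n,n+'14')
im=cv2.imread('pics/side14.png');cv2.imwrite('pics/s14.png',cv2.resize(im[220:420,110:310],None,fx=3,fy=3,interpolation=cv2.INTER_CUBIC))
E
```

```text
time: 39.0
tool_pos: [0.6503, 0.3057, 0.2628]
tcp_rot: [-1.54, 0.363, -0.363]
wrist_force: [-0.4, 0.4, -0.2]
width: 0.394
time: 40.25
tool_pos: [0.6089, 0.0431, 0.3443]
tcp_rot: [-1.429, 0.772, -0.775]
wrist_force: [0.9, -0.6, 0.1]
width: 0.583
```

View pics/s14.png

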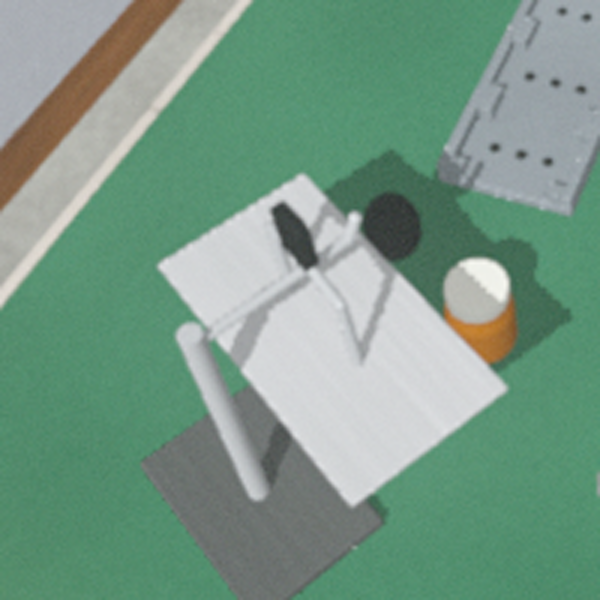

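View pics/top14.png

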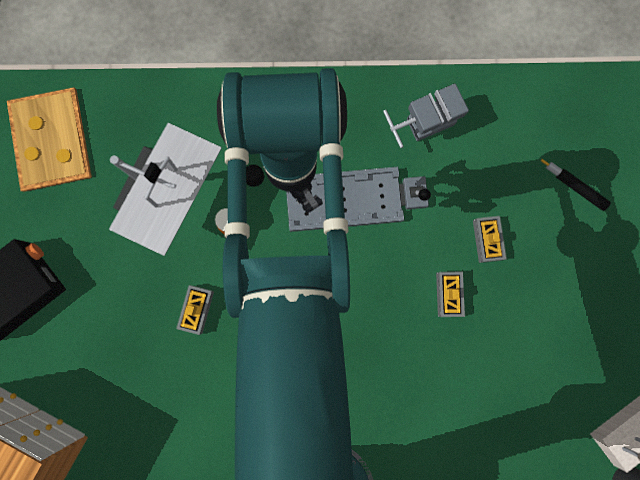

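```bash
python3 - <<'E'
from h import *
im=cv2.imread('pics/top12.png');cv2.imwrite('pics/f12.png',cv2.resize(im[155:240,280:440],None,fx=5,fy=5,interpolation=cv2.INTER_CUBIC))
E
```

```text
(no output)
```

View pics/f12.png

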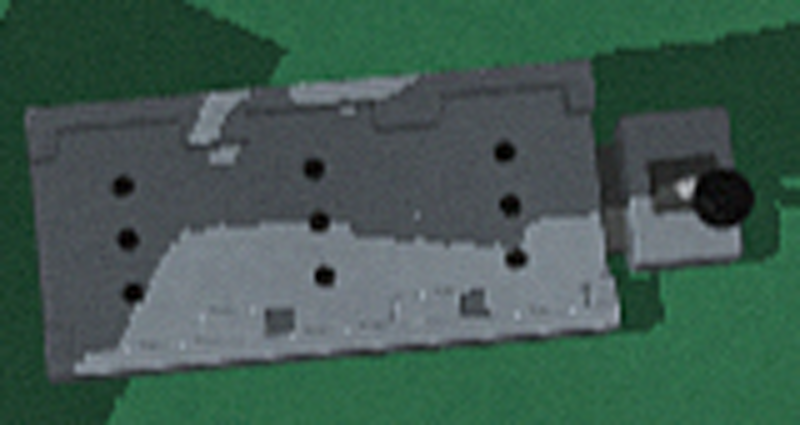

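```bash
cat > fix.py <<'E'
from h import *
c=load('top12'); f=lambda u,v:(280+u/5-.4,155+v/5-.4)
g=cv2.cvtColor(np.ascontiguousarray(c['pixels']),cv2.COLOR_RGB2GRAY).astype(float)
P=[]
for u,v in [(123,186),(128,239),(134,293),(314,169),(319,222),(324,277),(505,152),(510,205),(516,258)]:
    x,y=map(int,np.round(f(u,v))); w=g[y-3:y+4,x-3:x+4]; k=np.clip(np.median(w)-15-w,0,None)
    yy,xx=np.mgrid[y-3:y+4,x-3:x+4]; P.append(onz(c,((k*xx).sum()/k.sum(),(k*yy).sum()/k.sum()),.012)[:2]*1000)
P=np.array(P).reshape(3,3,2); print(P.round(1).tolist())
Q=P.reshape(-1,2); d=(P[0]-P[2]).mean(0); e=(P[:,0]-P[:,2]).mean(0)
print('centers bay3,2,1',P.mean(1).round(1).tolist(),'L',np.hypot(*d)/2,'yaw',np.degrees(np.arctan2(d[1],d[0]))-90,np.degrees(np.arctan2(e[1],e[0])))
E
python3 fix.py; python3 meas.py 14 | sed -n 1,6p
python3 - <<'E'
from h import *
im=cv2.imread('pics/top14.png')
for i,(x,y) in enumerate([(160,270),(420,255),(460,200)]): cv2.imwrite(f'pics/c{i}.png',im[y:y+75,x:x+75])
cv2.imwrite('pics/c.png',cv2.resize(np.hstack([im[275:345,160:230],im[260:330,415:485],im[205:275,455:525]]),None,fx=3.8,fy=3.8,interpolation=cv2.INTER_CUBIC))
E
```

```text
[[[666.5, 28.5], [641.6, 26.6], [616.6, 24.6]], [[673.2, -59.2], [648.8, -61.1], [623.1, -62.9]], [[679.8, -146.9], [654.8, -148.8], [630.5, -150.4]]]
centers bay3,2,1 [[641.6, 26.6], [648.4, -61.1], [655.1, -148.7]] L 87.91502333176774 yaw 4.40164906192102 4.255718558597562
top plate
    (402.7, 281.1, 83.5, 36.2, -15.5)
    (429.8, -299.7, 82.8, 36.1, -0.8)
    (553.0, -396.0, 84.3, 37.5, 5.6)
top pocket
side plate
```

View pics/c.png

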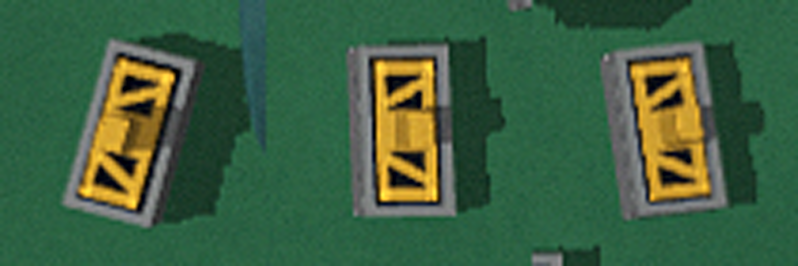

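```bash
python3 -m jog '[[-5,-20,0,-10,75],[-10,-65,0,-20,75],[-15,-110,-20,-30,75],[-20,-160,-40,-40,75],[-26,-210,-60,-50,75],[-32,-260,-80,-60,75],[-39,-310,-100,-70,75],[-45,-350,-120,-80,75],[-52,-395,-130,-90,75],[-58.5,-430,-144,-100,75]]' 60
python3 -m jog '[[0,0,0,-10,75],[0,0,0,-18.7,75],[0,0,-20,-18.7,75],[0,0,-40,-18.7,75],[0,0,-60,-18.7,75],[0,0,-80,-18.7,75],[0,0,-80,-18.7,75],[0,0,-80,-18.7,75],[0,0,-80,-18.7,75],[0,0,-80,-18.7,75]]' 60
python3 - <<'E'
from h import *
from scipy.spatial.transform import Rotation as R
s=bot.read_state(); j=R.from_rotvec(s['tcp_rot']).as_matrix()[:,2]; print(s['tool_pos'],np.degrees(np.arctan2(j[1],j[0])))
for n in('top','side'): snap(n,n+'15')
a=cv2.imread('pics/top15.png')[180:300,430:550];b=cv2.imread('pics/side15.png')[120:240,310:430]
cv2.imwrite('pics/ab15.png',cv2.resize(np.hstack([a,b]),None,fx=3.3,fy=3.3,interpolation=cv2.INTER_CUBIC))
E
```

```text
time: 41.6
tool_pos: [0.5514, -0.3866, 0.1995]
tcp_rot: [-0.409, 1.997, -2.0]
wrist_force: [1.1, -0.3, -0.3]
width: 0.882
time: 42.85
tool_pos: [0.5524, -0.3848, 0.12]
tcp_rot: [-0.089, 2.177, -2.179]
wrist_force: [-0.6, -0.0, -0.0]
width: 0.874
[ 0.55243164 -0.38475143  0.1199641 ] -85.2096191930142
```

View pics/ab15.png

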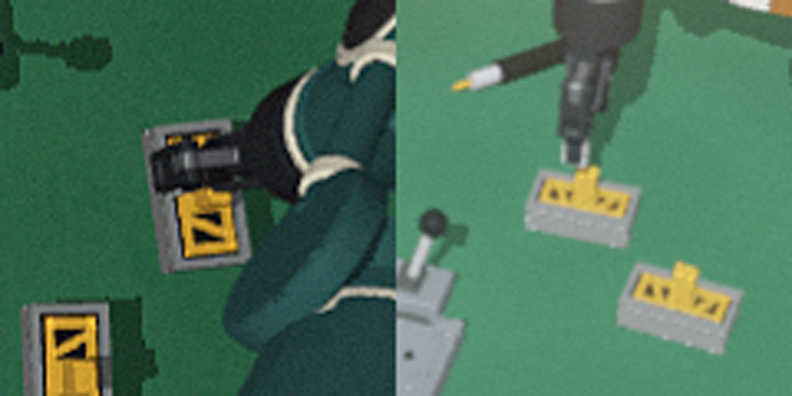

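```bash
python3 -m jog '[[-2,-2,-20,0.8,75],[-2,-2,-45,0.8,75],[-2,-2,-65,0.8,75],[-2,-2,-80,0.8,75],[-2,-2,-88,0.8,75],[-2,-2,-88,0.8,75],[-2,-2,-88,0.8,60],[-2,-2,-88,0.8,40],[-2,-2,-88,0.8,40],[-2,-2,-88,0.8,40]]' 60
python3 -m jog '[[0,0,0,0,40],[0,0,0,0,40],[0,0,5,0,40],[0,0,15,0,40],[0,0,35,0,40],[0,0,55,0,40],[0,0,75,0,40],[0,0,80,0,40],[0,0,80,0,40],[0,0,80,0,40]]' 60
python3 - <<'E'
from h import *
for n in('top','side'): snap(n,n+'16')
a=cv2.imread('pics/top16.png')[180:300,430:550];b=cv2.imread('pics/side16.png')[120:240,310:430]
cv2.imwrite('pics/ab16.png',cv2.resize(np.hstack([a,b]),None,fx=3.3,fy=3.3,interpolation=cv2.INTER_CUBIC))
E
```

```text
time: 44.2
tool_pos: [0.5508, -0.3871, 0.0323]
tcp_rot: [-0.104, 2.169, -2.172]
wrist_force: [-0.1, -0.0, 6.7]
width: 0.595
time: 45.45
tool_pos: [0.5492, -0.3858, 0.1098]
tcp_rot: [-0.108, 2.173, -2.171]
wrist_force: [0.0, -1.1, -3.7]
width: 0.598
```

View pics/ab16.png

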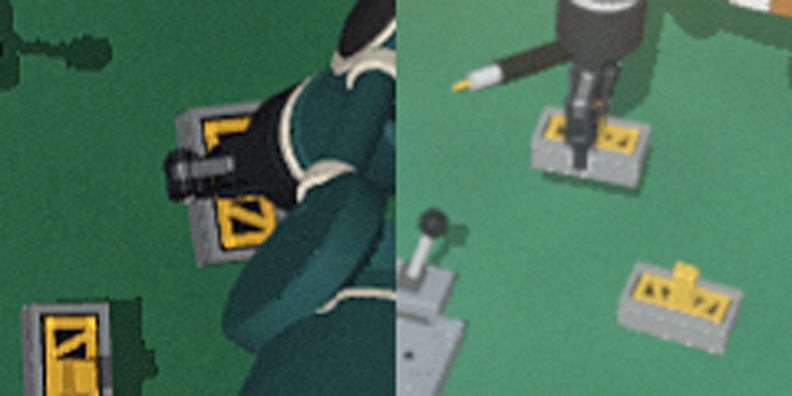

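```bash
python3 -m jog '[[0,0,25,0,40],[0,0,55,0,40],[5,15,70,0,40],[20,50,70,0,40],[40,95,70,-1,40],[60,140,70,-1.3,40],[80,185,70,-1.3,40],[97,222,70,-1.3,40],[104.5,238.5,70,-1.3,40],[104.5,238.5,70,-1.3,40]]' 60
python3 -m jog '[[0,0,-20,0,40],[0,0,-45,0,40],[0,0,-65,0,40],[0,0,-75,0,40],[0,0,-80,0,40],[0,0,-80,0,40],[0,0,-80,0,40],[0,0,-80,0,40],[0,0,-80,0,40],[0,0,-80,0,40]]' 60
python3 - <<'E'
from h import *
for n in('top','side'): snap(n,n+'17')
a=cv2.imread('pics/top17.png')[140:240,330:450];b=cv2.imread('pics/side17.png')[150:270,250:370]
cv2.imwrite('pics/a17.png',cv2.resize(a,None,fx=6,fy=6,interpolation=cv2.INTER_CUBIC))
cv2.imwrite('pics/b17.png',cv2.resize(b,None,fx=5,fy=5,interpolation=cv2.INTER_CUBIC))
E
```

```text
time: 46.8
tool_pos: [0.6543, -0.1462, 0.1801]
tcp_rot: [-0.086, 2.183, -2.182]
wrist_force: [0.9, -0.0, -3.8]
width: 0.592
time: 48.05
tool_pos: [0.6545, -0.1478, 0.1011]
tcp_rot: [-0.081, 2.183, -2.183]
wrist_force: [-1.0, -0.3, -4.3]
width: 0.593
```

View pics/a17.png

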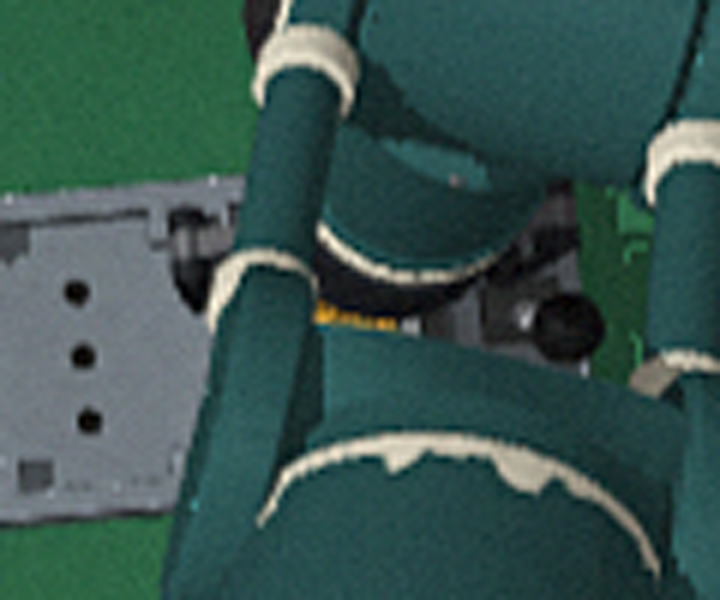

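View pics/b17.png

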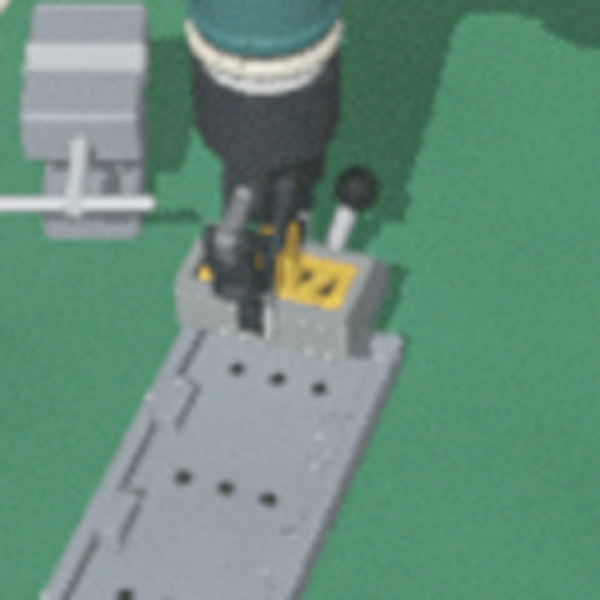

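```bash
cat > ov.py <<'E'
from h import *
import sys
from scipy.spatial.transform import Rotation as R
B={1:(655.1,-148.7),2:(648.4,-61.1),3:(641.6,26.6)}
def run(tag,x,y,zb,yaw,box,fx,out):
    c=load(tag); x0,y0,w,h=box
    im=cv2.cvtColor(np.ascontiguousarray(c['pixels']),cv2.COLOR_RGB2BGR)
    im=cv2.resize(im[y0:y0+h,x0:x0+w],None,fx=fx,fy=fx,interpolation=cv2.INTER_CUBIC)
    def put(P,col):
        for u,v in proj(c,P): cv2.circle(im,(int((u-x0+.5)*fx-.5),int((v-y0+.5)*fx-.5)),2,col,-1)
    a=np.radians(yaw);ex=np.array([np.cos(a),np.sin(a),0]);ey=np.array([-np.sin(a),np.cos(a),0])
    o=np.array([x,y,zb])
    for z in(0,32): put([(o+s*49*ex+t*26*ey+[0,0,z])/1000 for s in(1,-1) for t in(1,-1)],(0,0,255))
    a=np.radians(4.35);ex=np.array([np.cos(a),np.sin(a),0])
    for b in B.values(): put([(np.array([b[0],b[1],12])+k*25*ex)/1000 for k in(-1,0,1)],(255,0,255))
    cv2.imwrite(out,im)
E
python3 - <<'E'
from ov import *
run('side17',654.5,-147.8,68.8,4.35,(250,150,120,120),5,'pics/o17.png')
E
```

```text
(no output)
```

View pics/o17.png

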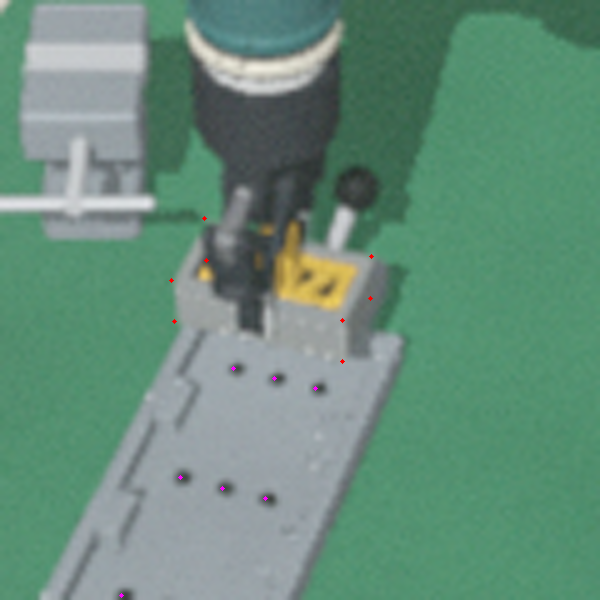

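```bash
python3 - <<'E'
from ov import *
box=[((60,60),)]
run('side15',550.6,-387,0,5.6,(340,160,60,60),6.6,'pics/o1.png')
run('side14',428.3,-293.1,0,-0.8,(365,185,60,60),6.6,'pics/o2.png')
run('top14',550.6,-387,0,5.6,(460,205,60,60),6.6,'pics/o3.png')
run('top14',428.3,-293.1,0,-0.8,(420,260,60,60),6.6,'pics/o4.png')
I=[cv2.imread(f'pics/o{i}.png') for i in(1,2,3,4)]
cv2.imwrite('pics/o.png',cv2.resize(np.vstack([np.hstack(I[:2]),np.hstack(I[2:])]),(600,600)))
E
```

```text
(no output)
```

View pics/o.png

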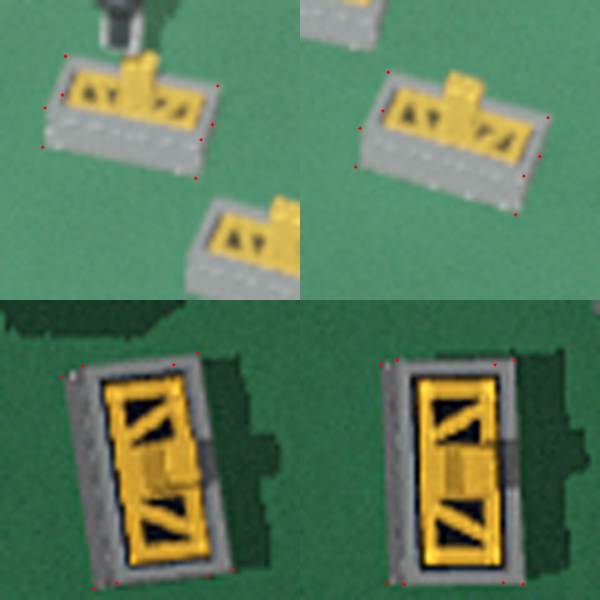

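```bash
python3 - <<'E'
from h import *
im=cv2.imread('pics/side17.png');cv2.imwrite('pics/z17.png',cv2.resize(im[190:225,280:330],None,fx=15,fy=15,interpolation=cv2.INTER_CUBIC))
E
```

```text
(no output)
```

View pics/z17.png

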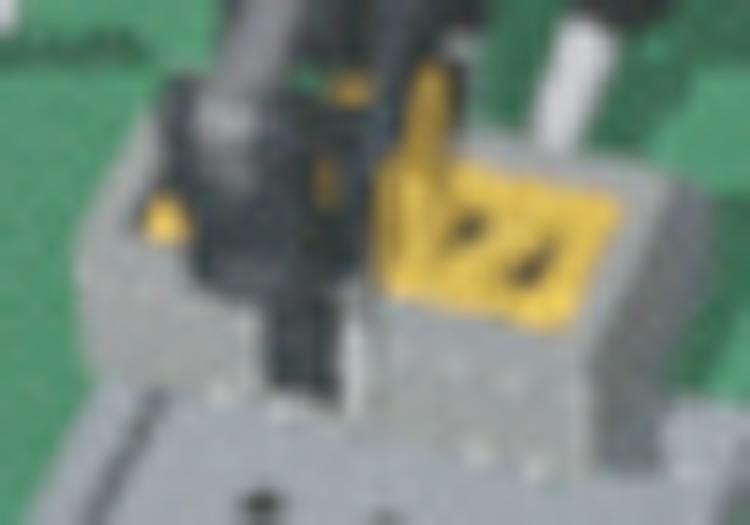

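```bash
python3 - <<'E'
from h import *
c=load('side17'); f=lambda u,v:(280+u/15-.47,190+v/15-.47)
for n,p,z in[('TL',(76,258),.1008),('TR',(588,368),.1008),('BL',(92,375),.0688),('BR',(590,480),.0688),('TRback',(690,182),.1008)]:
    print(n,(onz(c,f(*p),z)*1000).round(1))
a=np.radians(4.35);ex=np.array([np.cos(a),np.sin(a)]);ey=np.array([-np.sin(a),np.cos(a)])
for s,t in((1,1),(-1,1),(-1,-1)): print((np.array([654.5,-147.8])+s*49*ex+t*26*ey).round(1))
E
```

```text
TL [ 697.7 -115.   100.8]
TR [ 601.3 -124.7  100.8]
BL [ 697.4 -117.4   68.8]
BR [ 602.  -127.8   68.8]
TRback [ 602.4 -176.4  100.8]
[ 701.4 -118.2]
[ 603.7 -125.6]
[ 607.6 -177.4]
```

```bash
python3 -m jog '[[2.8,-1.2,-8,0,40],[2.8,-1.2,-16,0,40],[2.8,-1.2,-24,0,40],[2.8,-1.2,-30,0,40],[2.8,-1.2,-36,0,40],[2.8,-1.2,-40,0,40],[2.8,-1.2,-43,0,40],[2.8,-1.2,-46,0,40],[2.8,-1.2,-46,0,40],[2.8,-1.2,-46,0,40]]' 60
```

```text
time: 49.4
tool_pos: [0.6573, -0.149, 0.055]
tcp_rot: [-0.081, 2.183, -2.183]
wrist_force: [-0.2, -0.3, -4.1]
width: 0.596
```

```bash
python3 -m jog '[[0,0,-2,0,40],[0,0,-4,0,40],[0,0,-6,0,40],[0,0,-8,0,40],[0,0,-9,0,40],[0,0,-10,0,40],[0,0,-10,0,40],[0,0,-10,0,40],[0,0,-10,0,40],[0,0,-10,0,40]]' 60
```

```text
time: 50.65
tool_pos: [0.6572, -0.149, 0.0449]
tcp_rot: [-0.082, 2.183, -2.183]
wrist_force: [0.7, 0.5, -3.5]
width: 0.597
```

```bash
python3 -m jog '[[0,0,-0.5,0,55],[0,0,-0.5,0,60],[0,0,-0.5,0,62],[0,0,-0.5,0,62],[0,0,8,0,62],[0,0,25,0,62],[0,0,60,0,62],[0,0,100,0,62],[-40,-20,130,0,75],[-85,-50,130,0,75]]' 60
python3 - <<'E'
from h import *
for n in('top','side'): snap(n,n+'18')
im=cv2.imread('pics/side18.png');cv2.imwrite('pics/o18.png',cv2.resize(im[150:270,250:370],None,fx=5,fy=5,interpolation=cv2.INTER_CUBIC))
s=cv2.imread('pics/side14.png')
a=cv2.resize(s[190:235,370:425],None,fx=10,fy=10,interpolation=cv2.INTER_CUBIC)
cv2.imwrite('pics/m18.png',a)
cv2.imwrite('pics/l18.png',cv2.resize(s[355:415,300:365],None,fx=9,fy=9,interpolation=cv2.INTER_CUBIC))
E
```

```text
time: 51.9
tool_pos: [0.5747, -0.2, 0.1806]
tcp_rot: [-0.074, 2.174, -2.182]
wrist_force: [-0.6, -0.8, -0.9]
width: 0.874
```

View pics/o18.png

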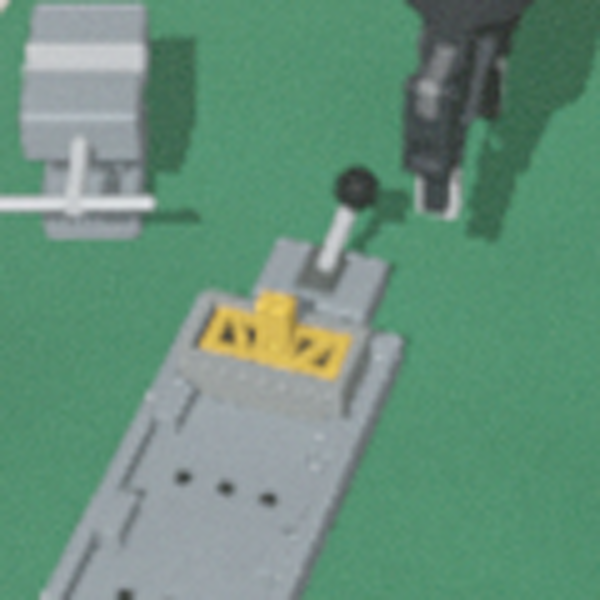

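View pics/m18.png

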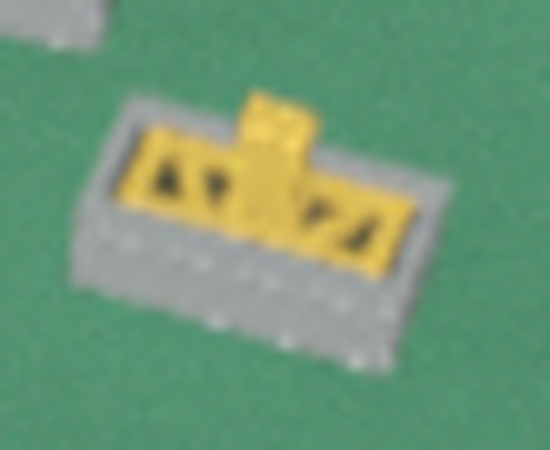

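View pics/l18.png

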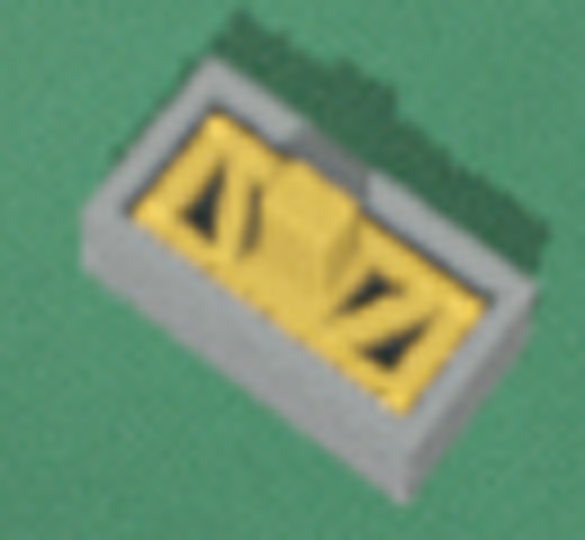

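```bash
python3 - <<'E'
from h import *
c=load('side14')
f=lambda u,v:(370+u/10-.45,190+v/10-.45); g=lambda u,v:(300+u/9-.44,355+v/9-.44)
def pr(n,fn,p,z): return (onz(c,fn(*p),z)*1000)[:2]
M={'BL':((70,287),0,(1,1)),'BR':((392,374),0,(-1,1)),'kL':((131,96),.032,(1,-1)),'kR':((454,182),.032,(-1,-1))}
L={'BL':((80,264),0,(1,1)),'BR':((405,506),0,(-1,1)),'kL':((212,58),.032,(1,-1)),'kR':((538,284),.032,(-1,-1))}
for nm,D,fn in(('M',M,f),('L',L,g)):
    P={k:pr(k,fn,p,z) for k,(p,z,_) in D.items()}
    for k in P: print(nm,k,P[k].round(1))
    ctr=(P['BL']+P['kR'])/2; ctr2=(P['BR']+P['kL'])/2; print(ctr.round(1),ctr2.round(1),((ctr+ctr2)/2).round(1))
    d=P['BL']-P['BR']+P['kL']-P['kR']; print('ang',np.degrees(np.arctan2(d[1],d[0])))
E
```

```text
M BL [ 474.9 -267.6]
M BR [ 377.4 -269.9]
M kL [ 475.6 -319.5]
M kR [ 377.4 -320.9]
[ 426.1 -294.3] [ 426.5 -294.7] [ 426.3 -294.5]
ang 1.0425320343757047
L BL [456.5 284.7]
L BR [360.9 310.9]
L kL [441.4 235.9]
L kR [347.2 260.7]
[401.8 272.7] [401.1 273.4] [401.5 273. ]
ang -15.070001134552594
```

```bash
python3 -m jog '[[-25,-15,0,-1,75],[-60,-38,0,-2,75],[-100,-64,0,-4.3,75],[-135,-86,0,-4.3,75],[-147.5,-94,-15,-4.3,75],[-147.5,-94,-40,-4.3,75],[-147.5,-94,-60,-4.3,75],[-147.5,-94,-60,-4.3,75],[-147.5,-94,-60,-4.3,75],[-147.5,-94,-60,-4.3,75]]' 60
python3 - <<'E'
from h import *
for n in('top','side'): snap(n,n+'19')
im=cv2.imread('pics/side19.png');cv2.imwrite('pics/o19.png',cv2.resize(im[130:250,320:480],None,fx=4,fy=4,interpolation=cv2.INTER_CUBIC))
E
```

```text
time: 53.25
tool_pos: [0.4257, -0.2934, 0.1159]
tcp_rot: [0.002, 2.219, -2.222]
wrist_force: [-0.2, -0.0, -0.7]
width: 0.883
```

View pics/o19.png

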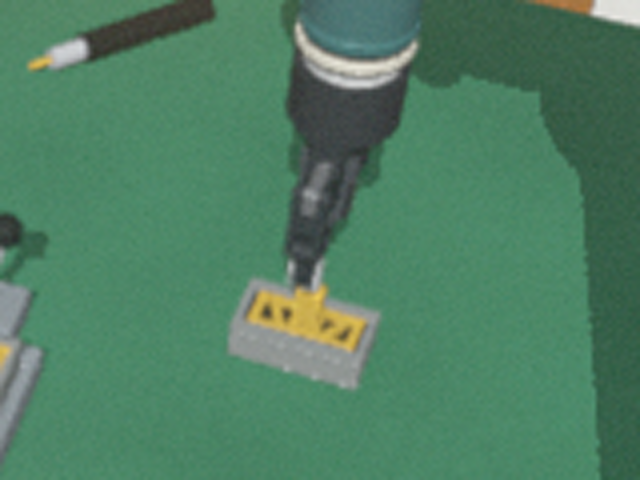

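```bash
python3 -m jog '[[1,-0.5,-20,0,75],[1,-0.5,-45,0,75],[1,-0.5,-65,0,75],[1,-0.5,-78,0,75],[1,-0.5,-84,0,75],[1,-0.5,-84,0,75],[1,-0.5,-84,0,60],[1,-0.5,-84,0,40],[1,-0.5,-84,0,40],[1,-0.5,-84,0,40]]' 60
python3 -m jog '[[0,0,0,0,40],[0,0,0,0,40],[0,0,5,0,40],[0,0,15,0,40],[0,0,35,0,40],[0,0,60,0,40],[0,0,90,0,40],[0,0,110,0,40],[0,0,110,0,40],[0,0,110,0,40]]' 60
```

```text
time: 54.6
tool_pos: [0.4265, -0.2941, 0.0319]
tcp_rot: [0.002, 2.22, -2.222]
wrist_force: [-0.9, 1.1, 5.3]
width: 0.595
time: 55.85
tool_pos: [0.4249, -0.2929, 0.1399]
tcp_rot: [0.001, -2.222, 2.22]
wrist_force: [0.3, -0.5, -3.7]
width: 0.589
```

```bash
python3 -m jog '[[10,10,0,0,40],[35,37,0,1,40],[65,68,0,2,40],[95,100,0,3,40],[125,131,0,4.3,40],[155,163,0,4.3,40],[185,194,0,4.3,40],[208,218,0,4.3,40],[222,233,0,4.3,40],[222,233,-10,4.3,40]]' 60
python3 -m jog '[[0,0,-15,0,40],[0,0,-30,0,40],[0,0,-30,0,40],[0,0,-30,0,40],[0,0,-30,0,40],[0,0,-30,0,40],[0,0,-30,0,40],[0,0,-30,0,40],[0,0,-30,0,40],[0,0,-30,0,40]]' 60
python3 - <<'E'
from h import *
from ov import *
for n in('top','side'): snap(n,n+'20')
s=bot.read_state()['tool_pos']*1000
run('side20',s[0],s[1],s[2]-32,4.35,(245,160,75,75),8,'pics/o20.png')
E
```

```text
time: 57.1
tool_pos: [0.6489, -0.0592, 0.1306]
tcp_rot: [-0.083, 2.181, -2.182]
wrist_force: [-0.7, -1.5, -2.8]
width: 0.596
time: 58.35
tool_pos: [0.6476, -0.0605, 0.1007]
tcp_rot: [-0.082, 2.183, -2.183]
wrist_force: [1.2, -0.1, -3.4]
width: 0.595
```

View pics/o20.png

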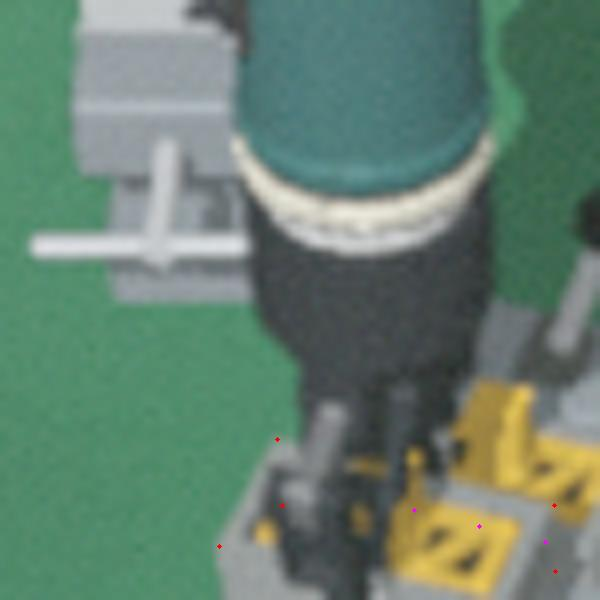

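```bash
python3 - <<'E'
from ov import *
s=bot.read_state()['tool_pos']*1000
run('side20',s[0],s[1],s[2]-32,4.35,(260,205,65,55),11,'pics/o20.png')
E
```

```text
(no output)
```

View pics/o20.png

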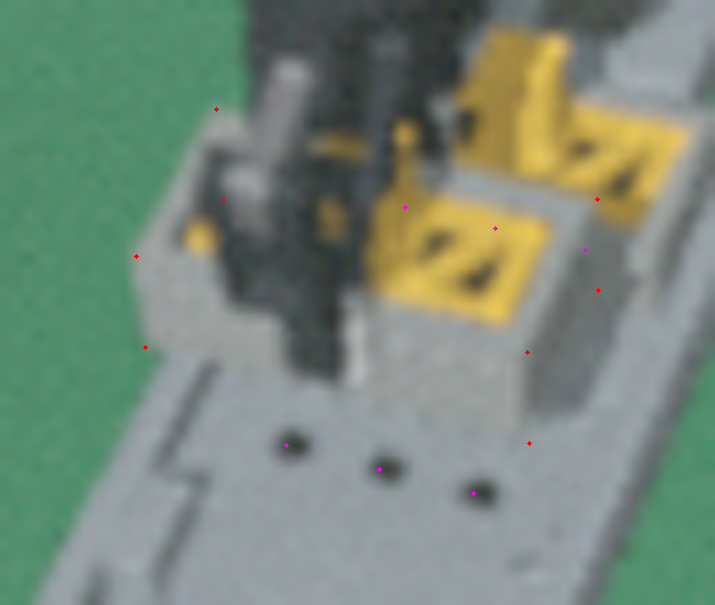

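```bash
python3 -m jog '[[1,-0.6,-8,0,40],[1,-0.6,-16,0,40],[1,-0.6,-24,0,40],[1,-0.6,-32,0,40],[1,-0.6,-38,0,40],[1,-0.6,-43,0,40],[1,-0.6,-47,0,40],[1,-0.6,-48,0,40],[1,-0.6,-48,0,40],[1,-0.6,-48,0,40]]' 60
python3 -m jog '[[0,0,-2,0,40],[0,0,-4,0,40],[0,0,-6,0,40],[0,0,-7,0,40],[0,0,-8,0,40],[0,0,-8,0,40],[0,0,-8,0,40],[0,0,-8,0,40],[0,0,-8,0,40],[0,0,-8,0,40]]' 60
```

```text
time: 59.7
tool_pos: [0.6489, -0.0611, 0.0531]
tcp_rot: [-0.081, 2.183, -2.183]
wrist_force: [0.3, 0.4, -3.3]
width: 0.594
time: 60.95
tool_pos: [0.6487, -0.0611, 0.0449]
tcp_rot: [-0.082, 2.183, -2.183]
wrist_force: [-0.4, 0.4, -3.9]
width: 0.593
```

```bash
python3 -m jog '[[0,0,-0.5,0,55],[0,0,-0.5,0,60],[0,0,-0.5,0,62],[0,0,-0.5,0,62],[0,0,8,0,62],[0,0,25,0,62],[0,0,60,0,62],[0,0,100,0,62],[-40,20,130,-2,75],[-90,40,130,-5,75]]' 60
python3 -m jog '[[-35,40,0,-2,75],[-70,80,0,-4,75],[-105,125,0,-7,75],[-135,170,0,-9,75],[-150,220,0,-12,75],[-157,265,0,-14.7,75],[-157,290,-20,-14.7,75],[-157,295,-50,-14.7,75],[-157,295,-60,-14.7,75],[-157,295,-60,-14.7,75]]' 60
python3 - <<'E'
from h import *
for n in('top','side'): snap(n,n+'21')
a=cv2.imread('pics/side21.png')[150:270,250:370];b=cv2.imread('pics/side21.png')[310:430,270:390]
cv2.imwrite('pics/o21.png',cv2.resize(np.hstack([a,b]),None,fx=3.3,fy=3.3,interpolation=cv2.INTER_CUBIC))
E
```

```text
time: 62.2
tool_pos: [0.5615, -0.0211, 0.1804]
tcp_rot: [-0.027, -2.218, 2.22]
wrist_force: [-1.0, -0.0, -0.6]
width: 0.878
time: 63.45
tool_pos: [0.4014, 0.2734, 0.1149]
tcp_rot: [-0.281, -2.077, 2.078]
wrist_force: [-0.3, -0.7, 0.3]
width: 0.878
```

View pics/o21.png

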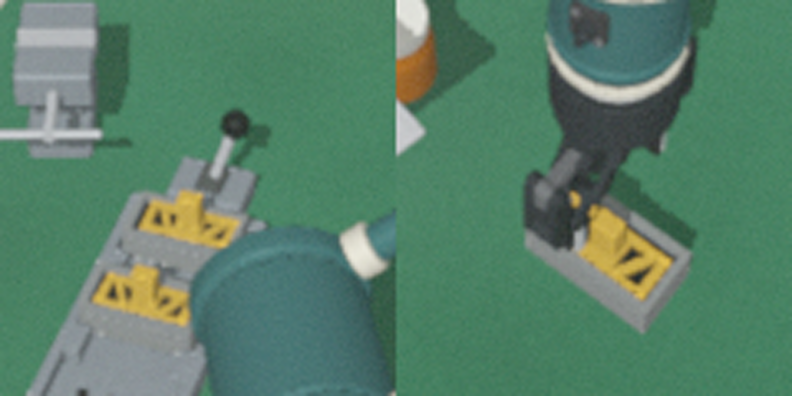

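```bash
python3 -m jog '[[0.5,0.4,-20,0,75],[0.5,0.4,-45,0,75],[0.5,0.4,-65,0,75],[0.5,0.4,-78,0,75],[0.5,0.4,-83,0,75],[0.5,0.4,-83,0,75],[0.5,0.4,-83,0,60],[0.5,0.4,-83,0,40],[0.5,0.4,-83,0,40],[0.5,0.4,-83,0,40]]' 60
python3 -m jog '[[0,0,0,0,40],[0,0,0,0,40],[0,0,5,0,40],[0,0,15,0,40],[0,0,35,0,40],[0,0,60,0,40],[0,0,90,0,40],[0,0,115,0,40],[0,0,115,0,40],[0,0,115,0,40]]' 60
python3 -m jog '[[10,-20,0,1,40],[25,-50,0,3,40],[40,-90,0,5,40],[65,-130,0,8,40],[95,-165,0,11,40],[130,-195,0,14,40],[170,-220,0,17,40],[210,-238,0,19.7,40],[235,-247,0,19.7,40],[239.5,-247,0,19.7,40]]' 60
python3 -m jog '[[0,0,-15,0,40],[0,0,-35,0,40],[0,0,-45,0,40],[0,0,-45,0,40],[0,0,-45,0,40],[0,0,-45,0,40],[0,0,-45,0,40],[0,0,-45,0,40],[0,0,-45,0,40],[0,0,-45,0,40]]' 60
python3 - <<'E'
from h import *
from ov import *
for n in('top','side'): snap(n,n+'22')
s=bot.read_state()['tool_pos']*1000
run('side22',s[0],s[1],s[2]-32,4.35,(240,220,65,55),11,'pics/o22.png')
E
```

```text
time: 64.8
tool_pos: [0.403, 0.2748, 0.0329]
tcp_rot: [-0.283, -2.08, 2.077]
wrist_force: [-0.7, -1.0, 6.6]
width: 0.592
time: 66.05
tool_pos: [0.4014, 0.2738, 0.1458]
tcp_rot: [-0.28, -2.076, 2.078]
wrist_force: [-0.6, 0.2, -4.1]
width: 0.597
time: 67.3
tool_pos: [0.6418, 0.0264, 0.1443]
tcp_rot: [-0.084, 2.186, -2.186]
wrist_force: [-0.2, 0.4, -3.3]
width: 0.596
time: 68.55
tool_pos: [0.6416, 0.0273, 0.1018]
tcp_rot: [-0.082, 2.183, -2.183]
wrist_force: [-0.1, -0.5, -2.8]
width: 0.598
```

View pics/o22.png

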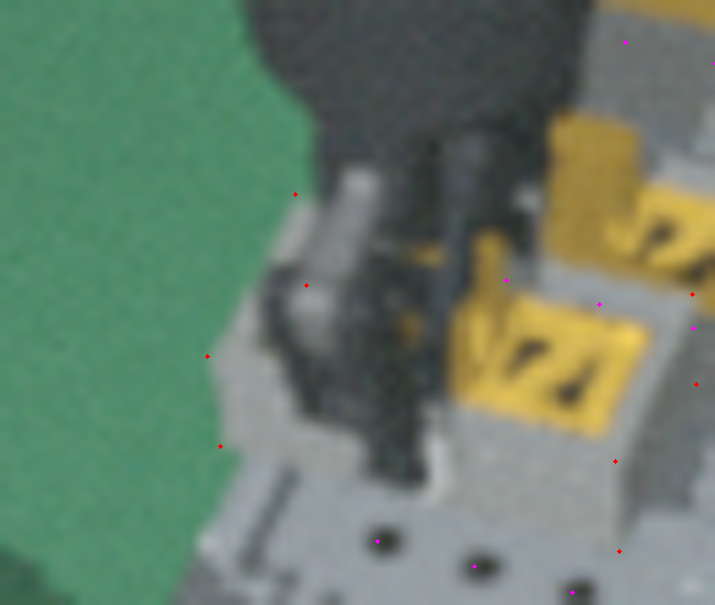

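```bash
python3 -m jog '[[1.7,-0.6,-8,0,40],[1.7,-0.6,-16,0,40],[1.7,-0.6,-24,0,40],[1.7,-0.6,-32,0,40],[1.7,-0.6,-38,0,40],[1.7,-0.6,-43,0,40],[1.7,-0.6,-47,0,40],[1.7,-0.6,-48,0,40],[1.7,-0.6,-48,0,40],[1.7,-0.6,-48,0,40]]' 60
python3 -m jog '[[0,0,-2,0,40],[0,0,-4,0,40],[0,0,-6,0,40],[0,0,-7,0,40],[0,0,-8,0,40],[0,0,-8,0,40],[0,0,-8,0,40],[0,0,-8,0,40],[0,0,-8,0,40],[0,0,-8,0,40]]' 60
```

```text
time: 69.9
tool_pos: [0.6436, 0.0267, 0.0541]
tcp_rot: [-0.081, 2.183, -2.183]
wrist_force: [-0.2, -0.3, -3.2]
width: 0.597
time: 71.15
tool_pos: [0.6434, 0.0267, 0.0458]
tcp_rot: [-0.082, 2.183, -2.183]
wrist_force: [-1.3, -0.4, -2.9]
width: 0.598
```

```bash
python3 -m jog '[[0,0,-0.7,0,55],[0,0,-0.7,0,60],[0,0,-0.7,0,62],[0,0,-0.7,0,62],[0,0,8,0,62],[0,0,25,0,62],[0,0,60,0,62],[0,0,100,0,62],[-30,-30,140,0,50],[-80,-70,160,0,30]]' 60
python3 -m jog '[[-40,-40,20,0,10],[-80,-80,40,0,0],[-100,-130,60,0,0],[-100,-180,60,0,0],[-100,-230,60,0,0],[-100,-280,60,0,0],[-100,-330,60,0,0],[-100,-350,60,0,0],[-100,-350,60,0,0],[-100,-350,60,0,0]]' 60
python3 - <<'E'
from h import *
for n in('top','side'): snap(n,n+'23')
s=cv2.imread('pics/side23.png');t=cv2.imread('pics/top23.png')
cv2.imwrite('pics/o23.png',cv2.resize(s[160:310,240:370],None,fx=4,fy=4,interpolation=cv2.INTER_CUBIC))
cv2.imwrite('pics/t23.png',t)
cv2.imwrite('pics/tz23.png',cv2.resize(t[155:240,280:440],None,fx=5,fy=5,interpolation=cv2.INTER_CUBIC))
E
```

```text
time: 72.4
tool_pos: [0.569, -0.0411, 0.2096]
tcp_rot: [-0.075, 2.177, -2.18]
wrist_force: [0.0, -1.4, 0.1]
width: 0.389
time: 73.65
tool_pos: [0.4669, -0.3893, 0.2648]
tcp_rot: [-0.082, 2.184, -2.182]
wrist_force: [0.2, 0.6, -1.0]
width: 0.001
```

View pics/o23.png

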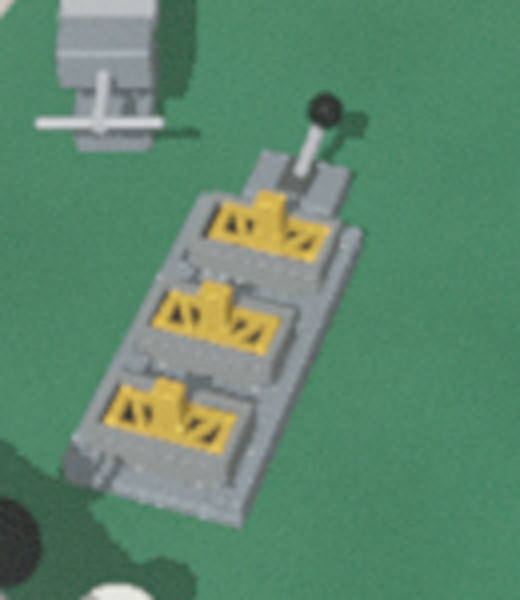

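View pics/tz23.png

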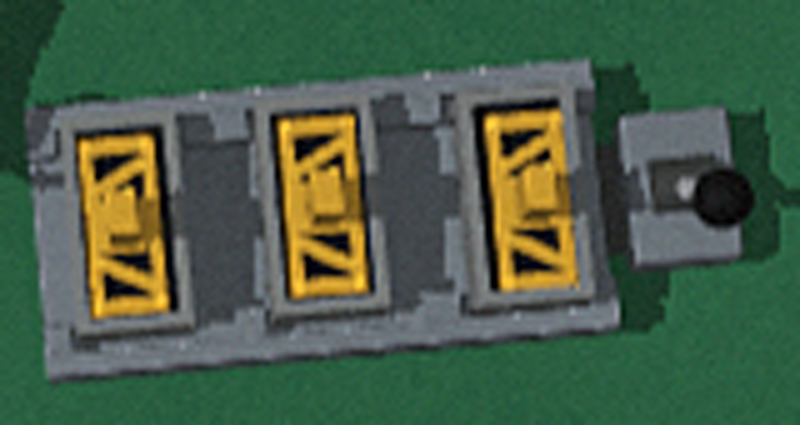

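View pics/t23.png

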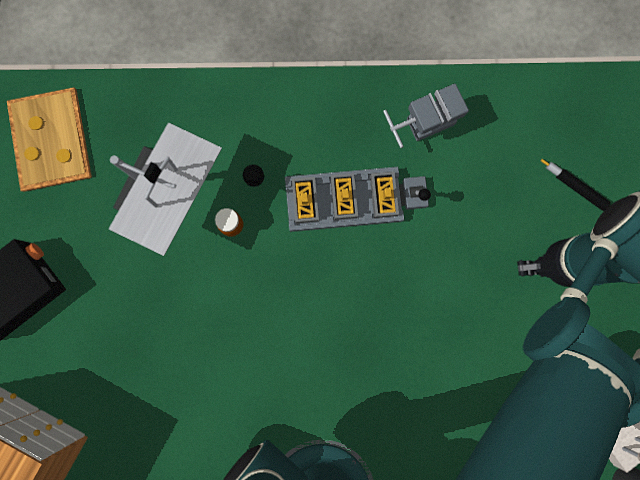

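```bash
python3 - <<'E'
from ov import *
c=load('side23');im=None
a=np.radians(4.35);ex=np.array([np.cos(a),np.sin(a),0]);ey=np.array([-np.sin(a),np.cos(a),0])
img=cv2.cvtColor(np.ascontiguousarray(c['pixels']),cv2.COLOR_RGB2BGR)[180:290,255:335];img=cv2.resize(img,None,fx=7,fy=7,interpolation=cv2.INTER_CUBIC)[:600*2]
for b in B.values():
    o=np.array([b[0],b[1],12.])
    for u,v in proj(c,[(o+s*49*ex+t*26*ey+[0,0,32])/1000 for s in(1,-1) for t in(1,-1)]): cv2.circle(img,(int((u-255+.5)*7),int((v-180+.5)*7)),3,(0,0,255),-1)
cv2.imwrite('pics/chk.png',cv2.resize(img,None,fx=.77,fy=.77))
# ball triangulation
def blob(n,x,y,w):
    cc=load(n);g=cv2.cvtColor(np.ascontiguousarray(cc['pixels']),cv2.COLOR_RGB2GRAY)[y-w:y+w,x-w:x+w]
    m=(g<35).astype(np.uint8);k,l,st,ce=cv2.connectedComponentsWithStats(m);i=1+np.argmax(st[1:,4]);return cc,ce[i]+[x-w,y-w]
A=blob('top23',424,194,10);S=blob('side23',321,187,8)
print(A[1],S[1])
o1,d1=ray(*A);o2,d2=ray(*S);t=np.linalg.lstsq(np.stack([d1,-d2],1),o2-o1,rcond=None)[0];print(o1+d1*t[0],o2+d2*t[1])
E
```

```text
Traceback (most recent call last):
ValueError: attempt to get argmax of an empty sequence
```

View pics/chk.png

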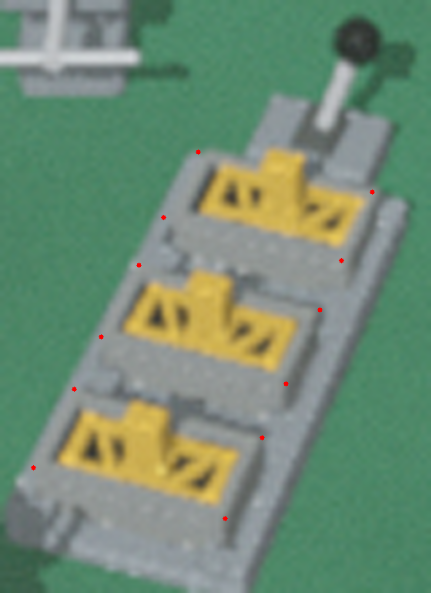

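```bash
python3 - <<'E'
from h import *
A=(load('top23'),(424.0,194.2));S=(load('side23'),(320.8,187.1))
o1,d1=ray(*A);o2,d2=ray(*S);t=np.linalg.lstsq(np.stack([d1,-d2],1),o2-o1,rcond=None)[0];print(o1+d1*t[0],o2+d2*t[1])
E
python3 -m jog '[[15,20,0,0,0],[35,50,0,0,0],[60,85,-20,0,0],[85,120,-40,0,0],[105,150,-60,0,0],[113,163,-80,0,0],[113,163,-85,0,0],[113,163,-85,0,0],[113,163,-85,0,0],[113,163,-85,0,0]]' 60
python3 - <<'E'
from h import *
for n in('side',): snap(n,n+'24')
s=cv2.imread('pics/side24.png')
cv2.imwrite('pics/o24.png',cv2.resize(s[100:250,250:400],None,fx=4,fy=4,interpolation=cv2.INTER_CUBIC))
E
```

```text
[ 0.63829435 -0.22681537  0.10057801] [ 0.63723011 -0.22708974  0.10041687]
time: 75.0
tool_pos: [0.5799, -0.2288, 0.1806]
tcp_rot: [-0.078, 2.182, -2.184]
wrist_force: [0.3, -0.6, -0.4]
width: -0.003
```

View pics/o24.png

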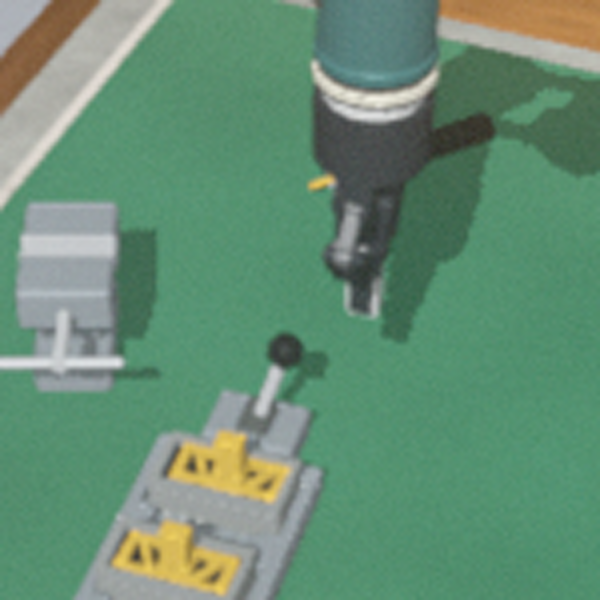

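```bash
python3 -m jog '[[0,0,-25,0,0],[0,0,-50,0,0],[0,0,-70,0,0],[0,0,-80,0,0],[8,1,-80,0,0],[18,2,-80,0,0],[26,3,-80,0,0],[34,4,-80,0,0],[42,5,-80,0,0],[50,5,-80,0,0]]' 60
python3 -m jog '[[6,0.5,0,0,0],[12,1,0,0,0],[18,1,0,0,0],[24,1,0,0,0],[30,1.5,0,0,0],[35,2,0,0,0],[39,2,0,0,0],[41,2,0,0,0],[41,2,0,0,0],[41,2,0,0,0]]' 60
python3 - <<'E'
from h import *
for n in('side','top'): snap(n,n+'25')
s=cv2.imread('pics/side25.png')
cv2.imwrite('pics/o25.png',cv2.resize(s[100:250,250:400],None,fx=4,fy=4,interpolation=cv2.INTER_CUBIC))
E
```

```text
time: 76.3
tool_pos: [0.6302, -0.2224, 0.0995]
tcp_rot: [-0.082, 2.183, -2.183]
wrist_force: [-1.2, -0.4, 0.4]
width: -0.001
time: 77.55
tool_pos: [0.671, -0.2206, 0.0997]
tcp_rot: [-0.081, 2.183, -2.183]
wrist_force: [0.2, 0.0, 0.2]
width: 0.001
```

View pics/o25.png

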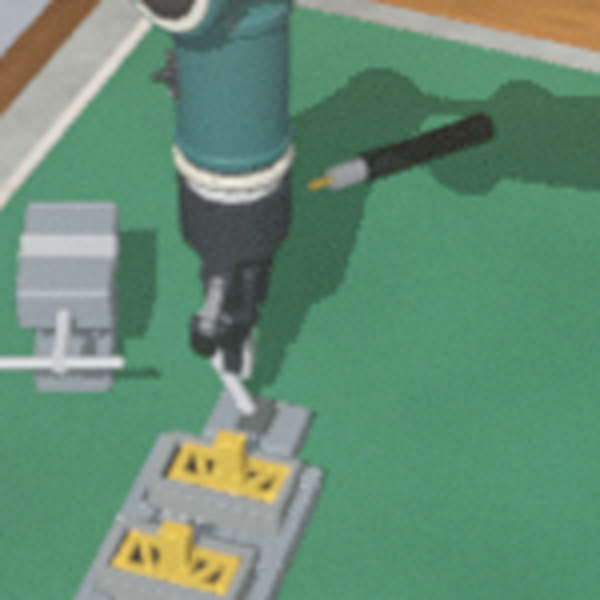

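Lever has swung to the +x side; no end-stop force yet. Push a few millimetres more.

```bash
python3 -m jog '[[1,0,0,0,0],[2,0,0,0,0],[3,0,0,0,0],[4,0.3,0,0,0],[4,0.3,0,0,0],[4,0.3,0,0,0],[4,0.3,0,0,0],[4,0.3,0,0,0],[4,0.3,0,0,0],[4,0.3,0,0,0]]' 60
python3 -m jog '[[1,0,0,0,0],[2,0,0,0,0],[2,0,0,0,0],[2,0,0,0,0],[2,0,0,0,0],[2,0,0,0,0],[2,0,0,0,0],[2,0,0,0,0],[2,0,0,0,0],[2,0,0,0,0]]' 60
```

```text
time: 78.9
tool_pos: [0.6731, -0.2205, 0.099]
tcp_rot: [-0.086, 2.185, -2.185]
wrist_force: [-5.6, -0.2, 2.2]
width: -0.005
time: 80.15
tool_pos: [0.6733, -0.2205, 0.0989]
tcp_rot: [-0.09, 2.188, -2.186]
wrist_force: [-11.4, 0.3, 5.7]
width: 0.004
```

```bash
python3 -m jog '[[-10,0,0,0,0],[-30,-2,0,0,0],[-60,-4,0,0,0],[-90,-6,10,0,0],[-110,-20,40,0,0],[-130,-50,80,0,0],[-150,-90,120,0,0],[-170,-130,150,0,0],[-190,-170,150,0,0],[-200,-190,150,0,0]]' 60
python3 -m jog '[[0,0,0,0,0],[0,0,0,0,0],[0,0,0,0,0],[0,0,0,0,0],[0,0,0,0,0],[0,0,0,0,0],[0,0,0,0,0],[0,0,0,0,0],[0,0,0,0,0],[0,0,0,0,0]]' 60
python3 - <<'E'
from h import *
for n in('side','top'): snap(n,n+'26')
s=cv2.imread('pics/side26.png');t=cv2.imread('pics/top26.png')
cv2.imwrite('pics/o26.png',cv2.resize(s[150:420,120:400],None,fx=2.2,fy=2.2,interpolation=cv2.INTER_CUBIC))
cv2.imwrite('pics/t26.png',cv2.resize(t[110:270,90:450],None,fx=2.2,fy=2.2,interpolation=cv2.INTER_CUBIC))
E
```

```text
time: 81.4
tool_pos: [0.4763, -0.4123, 0.2505]
tcp_rot: [-0.077, 2.181, -2.185]
wrist_force: [0.4, 1.1, 0.2]
width: -0.002
time: 82.65
tool_pos: [0.4767, -0.4103, 0.2494]
tcp_rot: [-0.082, 2.183, -2.183]
wrist_force: [-0.6, 0.5, -0.2]
width: -0.0
```

View pics/o26.png

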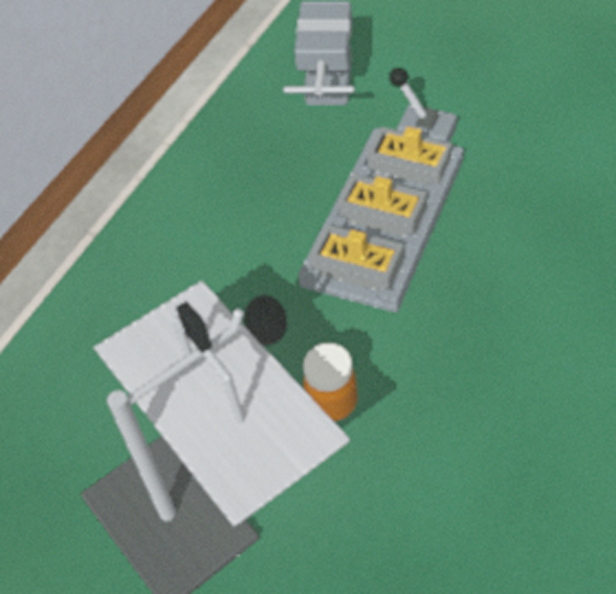

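View pics/t26.png

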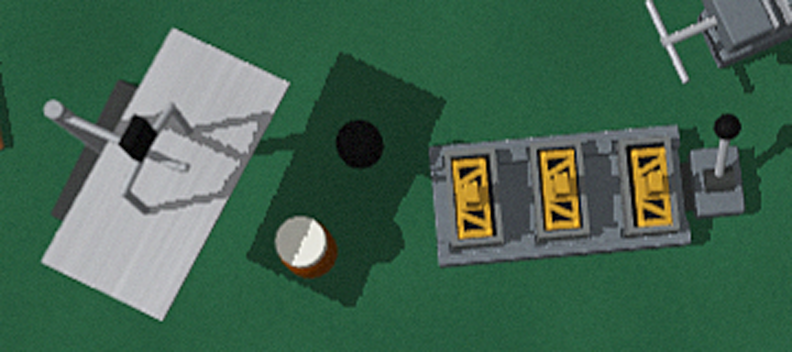

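```bash
python3 - <<'E'
from h import *
A=(load('top26'),(419.7,166.5));S=(load('side26'),(301.1,184.7))
o1,d1=ray(*A);o2,d2=ray(*S);t=np.linalg.lstsq(np.stack([d1,-d2],1),o2-o1,rcond=None)[0];p=(o1+d1*t[0]+o2+d2*t[1])/2
print(p, .5+np.arctan2(p[0]-.6609,p[2]-.022))
# cover tab check: hang position
E
```

```text
[ 0.69847561 -0.22204008  0.09339545] 0.9844676328655718
```

Lever at about 0.98 rad. Everything is in place, so I'm handing it in.

```bash
python3 -c "
from workcell import bot
print(bot.finish_job())"
```

```text
the job is handed in; nothing more can be done
None
```

The job is handed in, at about 83 s of the 210 s allowed; the system gave no verdict.

**What I did:** There were three plates, so all three carriers were needed and no spare stayed on the bench. I set each plate into a carrier's pocket, hung the cover by its handle on the hook arm, and lowered the loaded carriers into the three bays. The clamp lever went over last, until it pressed on its stop (about 11 N).

**Last checks:**
- **Plates and carriers:** both cameras show the plates flat in their pockets. The carrier rims lie close to where carriers fully down in the bays should appear.
- **Cover:** it hangs level by its crossbar near the middle of the hook arm. I judged this by eye and did not measure its tilt or contact force.
- **Lever:** the ball's position from both views gives about 0.98 rad. It was already around 0.2 rad off its released stop before I touched it.
- **Loupe and jar:** both look unmoved in the pictures, and the robot is clear of everything.

**Disagreement:** the two cameras differed by 2–3 mm on where the carriers stood. I shifted the first and third carriers by 2–3 mm, going by the side view, before lowering them. All three went in without resistance.

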